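# Show a thread bobbin under a sprung lamp hood held at the set angle

## Robot

A 7-joint arm with a two-finger parallel gripper is mounted at the origin on a cart in front of the work surface, level with it; the furniture and walls round the work are solid. World frame = base frame: x ahead of the robot, y to its left, z up, the work surface at z = 0. Lengths are in m, angles in rad, forces in N, time in s.
With the tool pointing down it reaches from about 0.425 to 0.825 m from the base axis. Payload 3.6 kg.
Tool frame: the origin (TCP) lies midway between the tips of the shut fingers; the grasp point (between the pads) lies 19 mm behind it; z points along the fingers, y is the line along which they close (so a half turn about z gives the same grasp; the last joint's range is limited). The gripper opens to 93 mm and grips with 3 to 60 N. Pads are 15 mm wide; open, the fingers measure 128 mm over their backs; the gripper's body (75 mm by 188 mm) begins 65 mm behind the grasp point.
Start: joints at [1.198, 0.615, -0.013, 1.423, 0.008, 1.103, -0.04], TCP at [0.22, -0.611, 0.18] pointing down, gripper open.
Joint ranges: [-3.12, 3.12], [-0.3, 2.06], [-1.34, 1.32], [0.26, 2.42], [-1.36, 4.5], [0.01, 1.98], [-2.84, 2.84]. Speed limits (rad/s): [2.79, 2.79, 3.14, 3.14, 3.14, 3.14, 3.14].

## Interface

Orientations are given as a rotation vector (axis times angle).
In Python, from plant import get_obs, eyes, sign_off gives the robot as it stands.
- The arm moves only by the tool play_rows, never from a script. Its argument "targets" is text: rows parted by semicolons, each of 6 numbers parted by spaces: the shift along the tool's x, y, z in cm, then the turn, a rotation vector about the tool's x, y, z in rad. In form: tx ty tz ax ay az; .... A call has 1 to 8 rows; each row is the pose to reach, as a shift and turn from the pose commanded when the call began, along the tool's axes at that moment; what a row does not reach only later rows make up. A row lasts 1/10 s, in which the tool goes at most 50 mm and 8.59 degrees, less where a joint would pass 70% of its speed; a pose out of reach is approached as far as the arm can. A call with a gripper value outside its range is refused whole. "gripper" is the opening, from -1 (shut) to 1 (fully open), set as the call begins (left out, the last holds). The fingers move at their own pace and stop on an object; "grip_force" is the grip in N (left out, the last holds). Time passes only in rows, so rows that repeat a pose let the fingers close. It gives the time, the measured TCP pose, the force, the opening and the grip force at its end, in the units of the state.
- get_obs(): the state, without advancing time (a new reading comes with each control period).
- eyes.read_camera(name): name is "scene" or "side" or "wrist"; returns the picture (384x512x3 uint8, red, green, blue); there is no depth.
- eyes.camera_model(name): a dict with "vertical_fov" (degrees; the focal length in pixels is half the picture's height over the tangent of half this angle, whatever the lens; pixels are square), "cx", "cy" (the principal point, pixels), "D" ([k1, k2, p1, p2, k3] as OpenCV has them; the pictures are not rectified), "view" (4x4, takes a point from world to camera coordinates); the wrist camera has in their place "hand_eye" (4x4, takes a point from camera to tool coordinates, whose origin is the TCP and whose axes are the flange's). Camera axes: x right, y up, looking along -z (the intrinsics and any distortion apply to the point x, -y, -z); pixel columns grow to the right and rows downward; lengths in m; the calibration is good to about 2 mm. A picture is of the moment at which its call begins: read the wrist's pose just before it. camera_model takes no time and is no camera call.
- sign_off(): hands the job in; it is judged then, once.
The state is a dict: "t": time; "qpos": joint angles; "joint_vel": joint speeds; "joint_torque": joint torques, N m; "tool_pos": TCP position; "ee_rot": TCP orientation; "ft_force": force on the tool from outside, world axes, zero at the start; "moment": the same for the moment, N m; "grip_width": finger opening in m; "gripper_force": force on a finger pad.
Only numpy, scipy, OpenCV 4.12 (cv2) and the standard library are available. Lean on these libraries where they do the work, as an engineer would, in place of code of your own. Each camera call takes 0.05 s, during which the arm holds its last target. There are 200 camera calls.

## Task

Stand the thread bobbin upright in the ring on the viewer's pulled-out sample tray and push the tray fully home. Then raise the viewer's sprung hood by its bar handle until its pointer lines up with the index clip on the quadrant, and finish still holding it steady there, because it springs shut when let go. Leave the index clip where it is set and do not disturb the other things on the table.

Things in the scene. Friction and masses are not known exactly. Their poses are not given: they have to be found in the camera images.
- viewer: fixed grey cabinet 150 mm wide (own x), 200 long (own y), 78 high; origin centre of underside, z up. Turned up to 0.2 rad from square. On its front (-x, robot side), 82 to 97 mm from the origin, an aluminium quadrant stands up to 200 mm high. The white hood is hinged at its right end: axis along own x through y = -100, z = 78 mm. The tray comes out of its left end (+y)
- hood (a joint): hood angle, rad: 0 shut, grows as its left free edge rises, stop at 1.15. Spring and weight always pull it shut: about 3 N up at the bar starts it, at 0.8 it takes about 5 N along the bar's arc or 8 N straight up. The bar may turn between the fingers, so the gripper can stay upright
- hood_bar (a point): middle of the hood's handle: round aluminium bar 10 mm thick, 74 mm long, parallel to the hinge axis, over the hood's free edge, 35 mm above its top. With the hood shut at own y = 102 mm of the viewer, 122 mm above the table. Turns with the hood: 202 mm from the hinge axis along the hood, 44 mm square to it. Axes: x along the bar, y from hinge to free edge
- pointer_tip (a point): tip of the dark pointer on the hood, in front of the quadrant, 106 mm from the hinge axis; its y axis points from hinge to tip and turns with the hood
- index_tip (a point): inner tip of the dark index clip (brass thumb screw) on the rim of the quadrant, 107 mm from the hinge axis; its y axis points from hinge axis to tip. Pointer and clip agree when these y axes are parallel. The clip stays by friction
- index (a joint): angle at which the index clip is set, in rad, on the same scale as the hood angle (0.45 to 0.80); hood value = this value when lined up
- tray (a joint): how far the sample tray is pulled out, in m: 0 fully home, at most 0.14; slides along the viewer's y with about 1.2 N friction and stays where it is left
- seat (a point): centre of the ring on the tray floor, at floor height (12.5 mm above the table); ring 40 mm inside, 46 mm outside, 4.5 mm high. Moves with the tray, 48 mm behind the outer face of the tray's upright front, which reaches 64 mm above the table; the tray's sides are open. The hood clears a standing bobbin
- bobbin: thread bobbin, a spool with a flange at each end, standing, 50 mm high; grip it as a plain cylinder 33 mm in diameter. Origin: centre of its underside, z along its axis
- paint_pot: bystander: straight cylindrical pot with a printed label, 33 mm in diameter, 47 mm high, no flanges; origin under its centre. It may have swapped places with the bobbin
- steel_weight: bystander: steel weight with a knob, 50 mm in diameter, 57 mm high, to the right of the viewer; origin under its centre
- masking_tape: bystander: roll of masking tape lying flat, 101 mm in diameter, 30 mm high, beyond the viewer; origin under its centre
- tray_pull (a point): middle of the tray's pull: round bar 8 mm thick, 68 mm long along the viewer's x, 36 mm above the table, 40 mm out from the tray front (own +y); push it towards own -y. Moves with the tray; with the tray home it is at own y = 143 mm, 41 mm further out than the hood's bar
There are look-alikes about, which are no part of the job. Leave any blue or turquoise look-alike of the bobbin alone.

How it is judged:
On the way, in this order (a step that is already met when the one before it is completed fails the run):
1. the bobbin stands in the ring on the pulled-out tray, let go (horizontal distance between bobbin and seat below 0.008 m and distance between bobbin and seat below 0.01 m and angle between bobbin's own z axis and vertical below 0.1 rad and contact force between bobbin and the fingers below 0.1 N and value of joint tray above 0.05 m), for 0.2 s.
2. the tray is fully home with the bobbin standing in the ring (value of joint tray below 0.004 m and distance between bobbin and seat below 0.01 m and angle between bobbin's own z axis and vertical below 0.1 rad), for 0.2 s.
At the end, for the whole second after the job is handed in: The hood's pointer is within 0.055 rad (3 degrees) of the index clip and steady, carried by the fingers (more than 2 N on the hood); the tray is home within 6 mm and the bobbin stands upright in its ring, untouched by the hood (angle between the y axis of pointer_tip and the y axis of index_tip, either way round below 0.055 rad and contact force between hood and the fingers above 2 N and velocity of joint hood between -0.1 and 0.1 rad/s and value of joint tray below 0.006 m and distance between bobbin and seat below 0.01 m and angle between bobbin's own z axis and vertical below 0.1 rad and contact force between hood and bobbin below 0.1 N); the arm keeps its last pose, push and grip.
It fails at once if the index clip is shifted by more than 5 mm (distance of index_tip from where it was at the start of the episode above 0.005 m).
It fails at once if a bystander is moved by more than 30 mm or tipped (distance of any of paint_pot, steel_weight, masking_tape from where it was at the start of the episode above 0.03 m or angle between paint_pot's own z axis and vertical above 0.4 rad).
It also fails if it takes over 70 s, if anything falls off the work surface, if the arm or the gripper's body presses on something with over 40 N, if the wrist force passes 120 N, or if a joint passes its speed limit or range.

## Working session

There is one attempt and no reset: what is moved stays moved. The work goes in short steps, Python scripts to look and compute and a tool call to move; the robot and the scene stay as the last step left them, time stands still between calls to the robot, and variables do not carry over. Pictures are saved under pics/ and viewed, at most 10 in all, crops included, and the job is handed in when it is done.

Besides the shell and the picture viewer there is one more tool, called after "Call:" as a command line: name --argument value ..., lists and objects as JSON in quotes. play_rows: Moves the arm, as the interface text tells. Its arguments: {"type":"object","properties":{"targets":{"type":"string"},"gripper":{"type":"number"},"grip_force":{"type":"number"}},"required":["targets"]}

```bash
mkdir -p pics; ls
cat > h.py <<'E'
import numpy as np, cv2
from plant import get_obs, eyes, sign_off
from scipy.spatial.transform import Rotation as R
def K(m):
    f=192/np.tan(np.radians(m["vertical_fov"])/2); return np.array([[f,0,m["cx"]],[0,f,m["cy"]],[0,0,1.]])
def c2w(m,obs=None):
    if "view" in m: return np.linalg.inv(np.array(m["view"]))
    T=np.eye(4); T[:3,:3]=R.from_rotvec(obs["ee_rot"]).as_matrix(); T[:3,3]=obs["tool_pos"]; return T@np.array(m["hand_eye"])
def ray(m,uv,obs=None):
    p=cv2.undistortPoints(np.array([[uv]],float),K(m),np.array(m["D"],float))[0,0]
    T=c2w(m,obs); d=T[:3,:3]@np.array([p[0],-p[1],-1]); return T[:3,3],d/np.linalg.norm(d)
def onz(m,uv,z,obs=None):
    o,d=ray(m,uv,obs); return o+d*(z-o[2])/d[2]
def tri(rays):
    A=sum(np.eye(3)-np.outer(d,d) for o,d in rays); b=sum((np.eye(3)-np.outer(d,d))@o for o,d in rays); return np.linalg.solve(A,b)
def proj(m,P,obs=None):
    V=np.linalg.inv(c2w(m,obs)); q=(V[:3,:3]@np.atleast_2d(P).T).T+V[:3,3]; q=q*[1,-1,-1]
    return cv2.projectPoints(q,np.zeros(3),np.zeros(3),K(m),np.array(m["D"],float))[0][:,0]
def shot(n,f):
    o=get_obs(); im=eyes.read_camera(n); cv2.imwrite(f"pics/{f}.png",im[:,:,::-1]); return o,im
E
python3 - <<'E'
from h import *
for n in("scene","side","wrist"):
    o,im=shot(n,n+"0"); m=eyes.camera_model(n); print(n,m["vertical_fov"],m["cx"],m["cy"],m["D"],np.round(c2w(m,o),3).tolist())
a=cv2.imread("pics/scene0.png");b=cv2.imread("pics/side0.png")
cv2.imwrite("pics/s1.png",cv2.resize(a,(800,600)));cv2.imwrite("pics/s2.png",cv2.resize(b,(800,600)))
print(o)
E
```

```text
pics
scene 53.251047301620325 257.246109748118 191.29557472958666 [0.04416651 0.         0.         0.         0.        ] [[-0.874, 0.243, -0.421, 0.05], [-0.485, -0.469, 0.738, 0.952], [-0.018, 0.849, 0.527, 0.796], [0.0, 0.0, 0.0, 1.0]]
side 43.72423196552678 246.8952659906628 194.0301524380354 [0.0545311 0.        0.        0.        0.       ] [[-0.914, 0.168, -0.369, -0.035], [-0.406, -0.376, 0.833, 1.412], [0.001, 0.911, 0.412, 0.811], [0.0, 0.0, 0.0, 1.0]]
wrist 68.77993269938204 260.2739411142337 195.13790420977503 [-0.06019475  0.          0.          0.          0.        ] [[0.339, 0.897, 0.283, 0.3], [-0.941, 0.324, 0.1, -0.583], [-0.002, -0.3, 0.954, 0.384], [0.0, 0.0, 0.0, 1.0]]
{'t': 0.1, 'qpos': array([ 1.19851642,  0.61579896, -0.01264641,  1.42471108,  0.00813219,
        1.10340689, -0.04042788]), 'joint_vel': array([-0.00213257, -0.00188759,  0.00013659, -0.00239396,  0.00026194,
       -0.0006537 ,  0.00072743]), 'joint_torque': array([ 1.94589549e-03, -4.60040939e+01,  2.09860965e-01, -1.66244119e+01,
       -6.13538898e-02,  1.69106119e-02,  8.20786886e-05]), 'tool_pos': array([ 0.22005367, -0.61077826,  0.17942146]), 'ee_rot': array([-3.09253681e+00, -5.40181941e-01,  6.74256294e-04]), 'ft_force': array([-0.98259903, -0.16807098,  0.31446839]), 'moment': array([-0.03673488, -0.01370756, -0.01871909]), 'gripper_force': 0.0, 'grip_width': 0.09315391930428542}
```

View pics/s1.png

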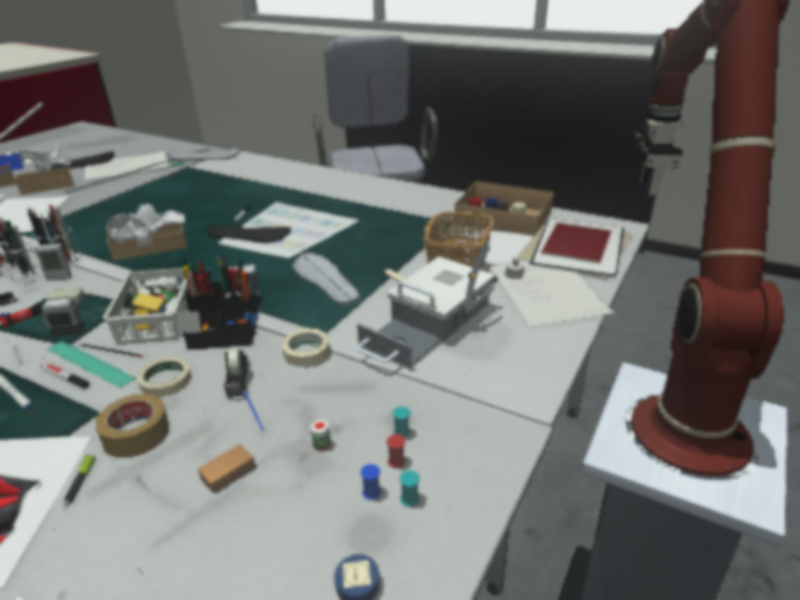

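View pics/s2.png

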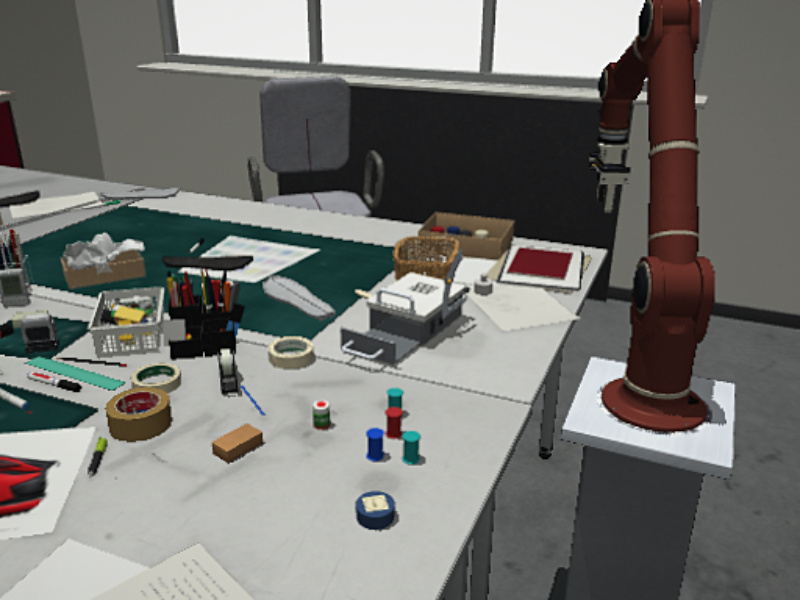

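The scene camera is blurred and the side camera is sharp. Candidates in the side view (800x600 px):
- a red spool at (394,422)
- teal spools at (395,402) and (411,447)
- a blue spool at (375,445)
- a labelled pot with a red lid at (321,415)

The red spool fits: it has flanges, no label, and isn't blue or turquoise. The viewer is near (415,315). I'll confirm with an enlarged crop.

Run:
```python
from h import *
b=cv2.imread("pics/side0.png")
c1=cv2.resize(b[160:240,210:310],(800,640),interpolation=cv2.INTER_CUBIC)[:600]
c1=cv2.resize(b[160:235,210:310],(520,390),interpolation=cv2.INTER_CUBIC)
c2=cv2.resize(b[245:305,190:280],(280,187),interpolation=cv2.INTER_CUBIC)
out=np.zeros((390,800,3),np.uint8); out[:,:520]=c1; out[:187,520:]=c2
cv2.imwrite("pics/crop1.png",out)
ms=eyes.camera_model("side"); mc=eyes.camera_model("scene"); a=cv2.imread("pics/scene0.png")
for n,im,m,(x0,x1,y0,y1) in(("side",b,ms,(235,265,255,290)),("scene",a,mc,(240,265,270,305))):
    h=cv2.cvtColor(im,cv2.COLOR_BGR2HSV)
    k=(((h[...,0]<8)|(h[...,0]>172))&(h[...,1]>120)&(h[...,2]>50)).astype(np.uint8)
    z=np.zeros_like(k); z[y0:y1,x0:x1]=k[y0:y1,x0:x1]
    ys,xs=np.nonzero(z); print(n,len(xs),xs.min(),xs.max(),ys.min(),ys.max())
    c=((xs.min()+xs.max())/2,(ys.min()+ys.max())/2); print("centre ray z=.025",onz(m,c,.025))
    print("w",(np.ptp(xs)+1)*np.linalg.norm(onz(m,c,.025)-c2w(m)[:3,3])/K(m)[0,0])
    P=onz(m,c,.025); print(proj(m,[[P[0],P[1],0],[P[0],P[1],.05]]))
```

```text
side 166 247 257 261 280
centre ray z=.025 [0.43511686 0.31523226 0.025     ]
w 0.032854952124182615
[[251.95674109 277.64842577]
 [252.04399664 263.25218356]]
scene 64 249 257 278 286
centre ray z=.025 [0.44509421 0.29323392 0.025     ]
w 0.025572936800245253
[[253.21068584 288.52389312]
 [252.78404523 275.31870667]]
```

View pics/crop1.png

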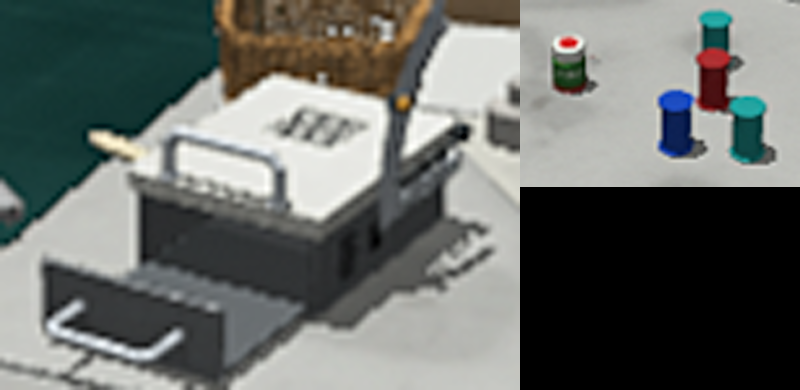

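The crop confirms it: the red flanged spool is the bobbin, at side px (252,270). The pot with white and green label is separate, at left, and the teal and blue ones are look-alikes. The hood bar runs about (243,186) to (264,192) and the tray pull about (221,223) to (240,228). The thumb screw is brass and the clip is near (287,180).

Run:
```python
from h import *
b=cv2.imread("pics/side0.png"); m=eyes.camera_model("side")
h=cv2.cvtColor(b,cv2.COLOR_BGR2HSV)
for lo,hi in((78,95),(105,125)):
    k=((h[...,0]>=lo)&(h[...,0]<=hi)&(h[...,1]>110)).astype(np.uint8); k[:,:225]=0;k[:245]=0;k[305:]=0;k[:,280:]=0
    n,l,s,c=cv2.connectedComponentsWithStats(k)
    for i in range(1,n):
        if s[i][4]>40: print(lo,s[i],onz(m,(s[i][0]+s[i][2]/2-.5,s[i][1]+4),.05))
print("bob top",onz(m,(252,263.5),.05))
l=onz(m,(243.1,186),.122);r=onz(m,(263.8,191.7),.122); print("bar",l,r,np.linalg.norm(r-l),(l+r)/2)
pl=onz(m,(220.6,223.5),.036);pr=onz(m,(239.8,227.7),.036); print("pull",pl,pr,np.linalg.norm(pl-pr),(pl+pr)/2)
o=get_obs(); Rm=R.from_rotvec(o["ee_rot"]).as_matrix(); print(Rm.round(3))
# desired: above between things, tool down
print(Rm.T@(np.array([0.40,0.0,0.40])-o["tool_pos"])*100)
print(np.array(eyes.camera_model("wrist")["hand_eye"]).round(3))
```

```text
78 [248 249  10  12  93] [0.45650628 0.26222533 0.05      ]
78 [257 276  12  21 196] [0.3750878  0.38140271 0.05      ]
105 [235 274  11  21 194] [0.43585902 0.39794115 0.05      ]
bob top [0.43470704 0.31650521 0.05      ]
bar [ 0.62505067 -0.04152565  0.122     ] [ 0.5372307  -0.02502367  0.122     ] 0.08935694507316544 [ 0.58114069 -0.03327466  0.122     ]
pull [0.64348058 0.1071713  0.036     ] [0.56999991 0.10789464 0.036     ] 0.0734842306975578 [0.60674025 0.10753297 0.036     ]
[[ 0.941  0.339 -0.001]
 [ 0.339 -0.941  0.002]
 [-0.    -0.002 -1.   ]]
[ 37.63346112 -51.41632768 -21.94528146]
[[ 0.     0.954  0.3    0.085]
 [ 1.     0.    -0.     0.001]
 [-0.     0.3   -0.954 -0.204]
 [ 0.     0.     0.     1.   ]]
```

Call:
play_rows --targets "0 0 -5 0 0 0; 3 -2 -10 0 0 -0.1; 7 -4 -14 0 0 -0.2; 11 -7 -17 0 0 -0.3; 15.5 -10 -18.5 0 0 -0.4; 20 -13 -20 0 0 -0.5; 24 -15.5 -21 0 0 -0.6; 28 -18 -22 0 0 -0.7"

```text
t: 0.95
tool_pos: [0.4016, -0.3737, 0.3929]
ee_rot: [2.719, 1.574, -0.0]
ft_force: [2.0, -0.4, 0.5]
grip_width: 0.093
gripper_force: 0.0
```

```bash
cat >> h.py <<'E'
def to(pos,yaw_x_deg,o=None):
    """shift (cm, tool axes) and turn to reach TCP pos, tool down, tool x at given world yaw"""
    o=o or get_obs(); Rm=R.from_rotvec(o["ee_rot"]).as_matrix(); c,s=np.cos(np.radians(yaw_x_deg)),np.sin(np.radians(yaw_x_deg))
    Rd=np.array([[c,s,0],[s,-c,0],[0,0,-1.]])
    return (Rm.T@(np.array(pos)-o["tool_pos"])*100).round(2), R.from_matrix(Rm.T@Rd).as_rotvec().round(3)
E
python3 - <<'E'
from h import *
o=get_obs(); print(o["tool_pos"],o["qpos"].round(2)); print(to([.54,0.04,.40],82))
E
```

```text
[ 0.40159486 -0.37367582  0.39285961] [ 0.87  0.34 -0.24  1.31  0.08  1.5   0.11]
(array([42.76, -8.6 , -0.73]), array([ 0.   ,  0.   , -0.382]))
```

Call:
play_rows --targets "5 -1 0 0 0 -0.05; 10 -2 0 0 0 -0.1; 15 -3 0 0 0 -0.15; 20 -4 0 0 0 -0.2; 25 -5 0 0 0 -0.25; 30 -6 0 0 0 -0.3; 35 -7 0 0 0 -0.35; 40 -8 0 0 0 -0.38"

```text
t: 1.75
tool_pos: [0.5297, 0.0051, 0.3921]
ee_rot: [2.375, 2.056, -0.001]
ft_force: [1.4, -1.1, 0.0]
grip_width: 0.0928
gripper_force: 0.0
```

Call:
play_rows --targets "0 0 0 0 0 0; 0 0 0 0 0 0; 0 0 0 0 0 0"

```text
t: 2.05
tool_pos: [0.5294, 0.0017, 0.3919]
ee_rot: [2.379, 2.051, -0.002]
ft_force: [0.3, -1.0, 1.0]
grip_width: 0.0927
gripper_force: 0.0
```

Run:
```python
from h import *
o,im=shot("wrist","w1"); print(o["tool_pos"],o["t"],o["qpos"].round(2)); np.save("o1.npy",o,allow_pickle=True)
cv2.imwrite("pics/w1b.png",cv2.resize(im[:,:,::-1],(800,600),interpolation=cv2.INTER_CUBIC))
```

```text
[0.52942836 0.00170885 0.39186824] 2.05 [ 0.28  0.32 -0.49  1.36  0.15  1.5  -0.34]
```

View pics/w1b.png

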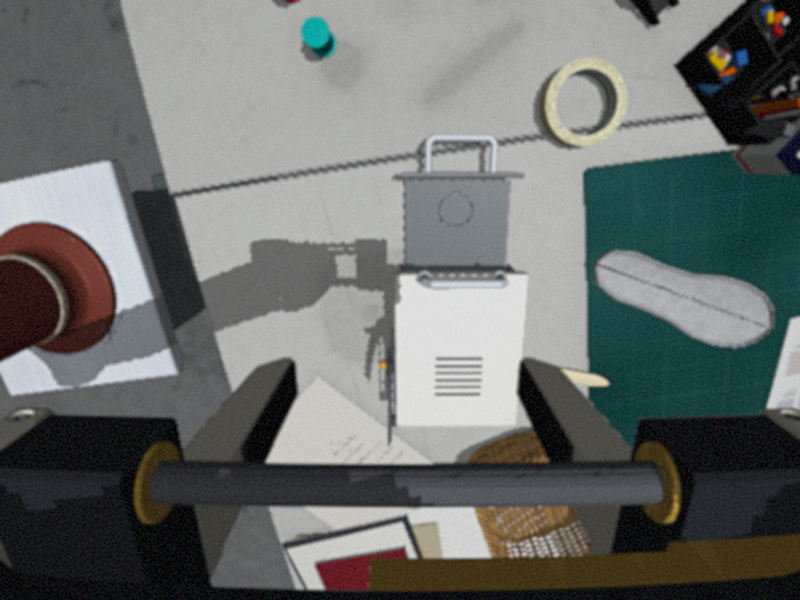

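The wrist view shows the ring at about (292,134), tray pull (273–318,88), bar (269–325,181) and the white hood rectangle (253–337, 175–272), all in native px.

Run:
```python
from h import *
o=np.load("o1.npy",allow_pickle=True).item(); m=eyes.camera_model("wrist"); im=cv2.imread("pics/w1.png")
W=lambda u,v,z:onz(m,(u,v),z,o)
ring=W(291.8,133.8,.0125); 
pl,pr=W(273.5,89.6,.036),W(318,89.6,.036)
bl,br=W(269,180.5,.122),W(325,180.8,.122)
print("ring",ring,"pull",(pl+pr)/2,np.linalg.norm(pl-pr),"bar",(bl+br)/2,np.linalg.norm(bl-br),br-bl)
g=cv2.cvtColor(im,cv2.COLOR_BGR2HSV)
k=((g[...,2]>195)&(g[...,1]<25)).astype(np.uint8); k=cv2.morphologyEx(k,cv2.MORPH_OPEN,np.ones((3,3)))
n,l,s,c=cv2.connectedComponentsWithStats(k); i=l[205,290]; print(s[i])
pts=cv2.findContours((l==i).astype(np.uint8),0,1)[0][0][:,0]
Q=np.array([W(u,v,.087)[:2] for u,v in pts],np.float32); r=cv2.minAreaRect(Q); print("hood",r); print(cv2.boxPoints(r))
# ring refine
e=cv2.resize(cv2.cvtColor(im,6)[115:155,270:315],None,fx=8,fy=8,interpolation=2)
ci=cv2.HoughCircles(e,cv2.HOUGH_GRADIENT,1,200,param1=60,param2=20,minRadius=60,maxRadius=120); print(ci/8 if ci is not None else None)
h=cv2.cvtColor(im,40); k=((h[...,0]>=78)&(h[...,0]<=95)&(h[...,1]>120)).astype(np.uint8);k[60:]=0
ys,xs=np.nonzero(k); print("teal",xs.mean(),ys.mean())
th=np.load if 0 else None
```

```text
ring [0.59841476 0.02296126 0.0125    ] pull [0.61332948 0.10638847 0.036     ] 0.08417840183791361 bar [ 0.5878345  -0.04681787  0.122     ] 0.09804705971285209 [ 0.09691897 -0.01483033  0.        ]
[ 254  176   84   97 6590]
hood ((0.575498104095459, -0.14936751127243042), (0.20701470971107483, 0.15976446866989136), 81.34685516357422)
[[ 0.48095223 -0.2396782 ]
 [ 0.63889813 -0.26371515]
 [ 0.67004395 -0.05905682]
 [ 0.5120981  -0.03501987]]
None
teal 261.72188139059307 25.609406952965234
```

Run:
```python
from h import *
print(to([.44,.30,.24],105))
```

```text
(array([ 28.23, -13.26,  15.17]), array([-0.001,  0.001, -0.41 ]))
```

Call:
play_rows --targets "4 -2 1 0 0 -0.06; 8 -4 3 0 0 -0.12; 12 -6 5 0 0 -0.18; 16 -8 7.5 0 0 -0.24; 20 -10 10 0 0 -0.3; 24 -11.5 12.5 0 0 -0.36; 28.2 -13.3 15.2 0 0 -0.41; 28.2 -13.3 15.2 0 0 -0.41"

```text
t: 2.9
tool_pos: [0.4348, 0.3047, 0.2375]
ee_rot: [-1.896, -2.499, 0.006]
ft_force: [-0.1, -0.4, 0.4]
grip_width: 0.0928
gripper_force: 0.0
```

Call:
play_rows --targets "0 0 0 0 0 0; 0 0 0 0 0 0" --gripper 0.35

```text
t: 3.1
tool_pos: [0.4406, 0.2995, 0.2407]
ee_rot: [1.913, 2.49, 0.0]
ft_force: [0.5, -0.7, 0.9]
grip_width: 0.0817
gripper_force: 0.0
```

Run:
```python
from h import *
o,im=shot("wrist","w2"); print(o["tool_pos"],o["ee_rot"],o["t"],o["qpos"].round(2),o["grip_width"]); np.save("o2.npy",o,allow_pickle=True)
m=eyes.camera_model("wrist")
h=cv2.cvtColor(im,cv2.COLOR_RGB2HSV)
k=(((h[...,0]<8)|(h[...,0]>172))&(h[...,1]>120)&(h[...,2]>50)).astype(np.uint8); n,l,s,c=cv2.connectedComponentsWithStats(k)
for i in range(1,n):
    if s[i][4]>100: print(s[i],c[i])
print(proj(m,[[.435,.316,.05]],o))
cv2.imwrite("pics/w2b.png",cv2.resize(im[:,:,::-1],(640,480),interpolation=cv2.INTER_CUBIC))
```

```text
[0.44059987 0.29952863 0.24071883] [1.91285099e+00 2.48974517e+00 4.75644025e-04] 3.1 [-0.21  0.44 -0.65  1.66  0.29  1.14 -0.67] 0.08167751106264051
[249 144  21  25 426] [258.95774648 156.03051643]
[352 158  12  12 118] [357.27966102 163.61016949]
[   0  212   43   60 1008] [ 17.70535714 238.55753968]
[[258.8779771 155.6625439]]
```

View pics/w2b.png

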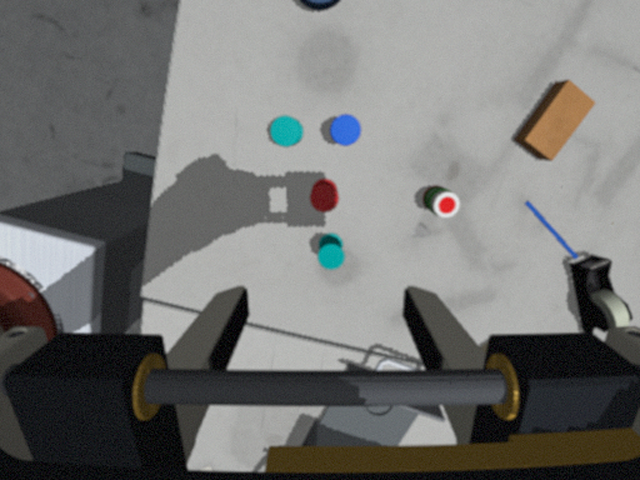

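In the wrist view the red bobbin's top is at about (259,158) native. Blue is at (276,104), teal at (229,105) and (265,205), and the pot with red lid at (357,164). This matches the side-camera estimate.

Run:
```python
from h import *
o=np.load("o2.npy",allow_pickle=True).item(); m=eyes.camera_model("wrist")
for n,p in dict(red=(259,158.3),redmid=(259,156.5),blue=(276,104),t1=(229,105),t2=(265,205)).items(): print(n,onz(m,p,.05,o).round(4))
print(to([.435,.3155,.07],108),to([.435,.3155,.016],108))
```

```text
red [0.4361 0.3124 0.05  ]
redmid [0.4355 0.3149 0.05  ]
blue [0.4393 0.3898 0.05  ]
t1 [0.3784 0.3722 0.05  ]
t2 [0.4628 0.2468 0.05  ]
(array([ 1.71, -0.17, 17.09]), array([ 0.002,  0.001, -0.054])) (array([ 1.72, -0.19, 22.49]), array([ 0.002,  0.001, -0.054]))
```

Call:
play_rows --targets "1.6 -0.2 4 0 0 -0.05; 1.6 -0.2 8.5 0 0 -0.05; 1.6 -0.2 13 0 0 -0.05; 1.6 -0.2 17 0 0 -0.05; 1.6 -0.2 20 0 0 -0.05; 1.6 -0.2 22 0 0 -0.05; 1.6 -0.2 22.5 0 0 -0.05; 1.6 -0.2 22.5 0 0 -0.05"

```text
t: 3.95
tool_pos: [0.434, 0.3155, 0.0155]
ee_rot: [1.848, 2.539, 0.0]
ft_force: [-0.3, -0.0, -0.0]
grip_width: 0.0629
gripper_force: 0.0
```

Call:
play_rows --targets "0 0 0 0 0 0; 0 0 0 0 0 0; 0 0 0 0 0 0; 0 0 0 0 0 0; 0 0 0 0 0 0; 0 0 0 0 0 0" --gripper -1 --grip_force 15

```text
t: 4.55
tool_pos: [0.4326, 0.3167, 0.0153]
ee_rot: [1.845, 2.542, 0.0]
ft_force: [-0.7, -0.2, 0.2]
grip_width: 0.0195
gripper_force: 0.0
```

Call:
play_rows --targets "0 0 0 0 0 0; 0 0 0 0 0 0"

```text
t: 4.75
tool_pos: [0.4326, 0.3166, 0.0151]
ee_rot: [-1.845, -2.542, 0.0]
ft_force: [-0.0, 0.5, -0.3]
grip_width: 0.0035
gripper_force: 0.0
```

Run:
```python
from h import *
o,im=shot("side","d3"); print(o["tool_pos"],o["grip_width"],o["gripper_force"])
o,w=shot("wrist","w3")
out=np.hstack([cv2.resize(im[230:320,190:310],(400,300)),cv2.resize(w[80:380,60:460],(400,300))])
cv2.imwrite("pics/c3.png",out[:,:,::-1])
```

```text
[0.43259499 0.31659422 0.01513224] 0.003463446663631378 0.0
```

View pics/c3.png

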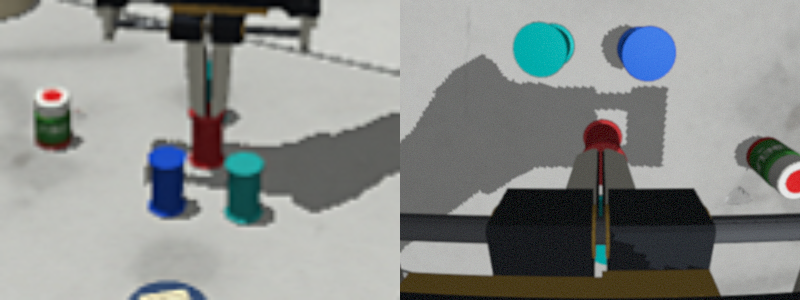

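The fingers closed behind the bobbin. It still stands, with its top at wrist px about (262,214).

Run:
```python
from h import *
im=cv2.imread("pics/w3.png"); m=eyes.camera_model("wrist"); o=get_obs()
h=cv2.cvtColor(im,cv2.COLOR_BGR2HSV)
k=(((h[...,0]<8)|(h[...,0]>172))&(h[...,1]>120)&(h[...,2]>40)).astype(np.uint8); n,l,s,c=cv2.connectedComponentsWithStats(k)
for i in range(1,n):
    if s[i][4]>60: print(s[i],c[i])
for p in((262,205),(262,210),(262,214),(262,217)): print(p,onz(m,p,.05,o))
b=cv2.imread("pics/d3.png"); h=cv2.cvtColor(b,40); k=(((h[...,0]<8)|(h[...,0]>172))&(h[...,1]>120)).astype(np.uint8); n,l,s,c=cv2.connectedComponentsWithStats(k)
for i in range(1,n):
    if s[i][4]>60: print("side",s[i],c[i])
ms=eyes.camera_model("side"); print(proj(ms,[[.4326,.3166,.0151],[.4326,.3166,.08]]),proj(m,[[.4326,.3166,.0151]],o))
# known blue/teal consistency
b0=cv2.imread("pics/w3.png"); print(onz(m,(60+248,80+53),.05,o),onz(m,(60+142,80+50),.05,o))
```

```text
[ 244  200   40   65 1099] [262.35304823 219.85714286]
[407 218  24  25  83] [414.24096386 226.74698795]
[446 250  25  23 436] [458.2087156  260.84633028]
(262, 205) [0.42703351 0.33928933 0.05      ]
(262, 210) [0.42809847 0.33604431 0.05      ]
(262, 214) [0.42895951 0.33342075 0.05      ]
(262, 217) [0.4296107  0.33143666 0.05      ]
side [ 284   13  104  110 3988] [337.93756269  71.03961886]
side [  0  65  15  42 375] [ 4.51466667 88.864     ]
side [ 233   71   73  131 3605] [266.78918169 132.00443828]
side [ 367  109   58   61 1718] [397.06577416 141.09022119]
side [ 401  155   56   97 2881] [424.04755293 210.05414787]
side [325 159  41  19 544] [345.72794118 167.72058824]
side [116 174   9  22 101] [119.59405941 186.61386139]
side [135 179   6  20  72] [137.90277778 186.08333333]
side [ 385  242   67   34 1317] [417.3659833  261.50265756]
side [ 80 251  19  13 146] [ 88.48630137 256.60273973]
side [247 261  10  20 138] [251.56521739 271.84782609]
side [  0 292  27  30 376] [  9.1143617  304.83510638]
side [  0 319  26  11 132] [ 11.60606061 324.14393939]
[[252.58231056 273.77758902]
 [252.70864788 254.83428113]] [[259.49365349 218.18013309]]
[0.43890385 0.39088212 0.05      ] [0.37846926 0.37305028 0.05      ]
```

Run:
```python
from h import *
def show(f,x0,x1,y0,y1,sx,sy):
    im=cv2.imread(f); h=cv2.cvtColor(im,40)
    for y in range(y0,y1,sy):
        r=""
        for x in range(x0,x1,sx):
            a,s,v=h[y,x]; r+=("R" if v>100 else "r") if (a<8 or a>172) and s>120 and v>40 else "t" if 78<a<95 and s>110 else "b" if 100<a<125 and s>110 else "#" if v<70 else "." if v<130 else " "
        print(y,r)
show("pics/w3.png",225,300,190,290,1,3)
show("pics/side0.png",232,275,250,298,1,2); show("pics/d3.png",232,275,230,298,1,2)
```

```text
190 .............................                              ................
193 ..............................                                 ............
196 ................................                              .............
199 ................................                               ............
202 ............................rRRRRRRRRRRRRRRRRRR               .............
205 ........................rRRrrrrrrrrrrrrrrrrrRRRRRRR           .............
208 ......................rRrrrrrrrrrrrrrrrrrrrrrrrrRRRRRR         ............
211 ....................rrrrrrrrrrrr#rrrrrrrrrrrrrrrrrrRRRR       .............
214 ...................rRrrrrrrrrrrrrrrrrrrrrrrrrrrrrrrrRRRR      .............
217 ...................rrrrrrrrrrrrrrrrrrrrrrrrrrrrrrrrrrRRR      .............
220 ...................RrrrrrrrrrrrrrrrrrrrrrrrrrrrrrrrrrrRR      .............
223 ....................rrrrrrrrrrrrrrrrrrrrrrrrrrrrrrrrrrR       .............
226 .....................rrrrrrRRRRRRRRrrRRRrRrRrRrRRRrrrrr....................
229 ....................rrrr........rrRrrRr........rrRrRRRRR
[... 3700 characters left out ...]
    rrrrrrrr.                  
270                 rrrrrrrr.                  
272     .... . .    rrrrrrrr.                  
274     bbbbbbbb....rrrrrrrr...................
276    bbbbbbbbbbb  rrrrrrrrr..tttttttt........
278    bbbbbbbbbb  RRrrrrrrrrtttttttttttt......
280   .#bbbbbbbbb      RRr....ttttttttttt......
282   ..bbbbbbbbb.        ....#ttttttttt.......
284   ..bbbbbbbbb.............#ttttttttt.......
286     bbbbbbbbb        . . ..ttttttttt.......
288     bbbbbbbb.             .tttttttt.  .....
290    bbbbbbbbbbb...         .tttttttt.       
292    bbbbbbbbbb.....        tttttttttt...    
294      bbbbbbb.....         tttttttttt....   
296                             ttttttt.....
```

Run:
```python
from h import *
w=cv2.imread("pics/w3.png"); d=cv2.imread("pics/d3.png"); s=cv2.imread("pics/side0.png")
c=lambda im,x,y,w_,h_,W,H:cv2.resize(im[y:y+h_,x:x+w_],(W,H),interpolation=cv2.INTER_CUBIC)
top=np.hstack([c(w,205,180,120,90,400,300),c(w,395,205,100,75,400,300)])
bot=np.hstack([c(d,225,235,60,45,400,300),c(s,190,245,40,30,400,300)])
cv2.imwrite("pics/c4.png",np.vstack([top,bot]))
o=get_obs();m=eyes.camera_model("wrist")
for z in(0,.05): print([proj(m,[[.434+dx,.316+dy,z]],o)[0].round(0).tolist() for dx,dy in((0,.0165),(0,-.0165),(.0165,0),(-.0165,0))])
```

```text
[[267.0, 195.0], [255.0, 230.0], [280.0, 218.0], [242.0, 207.0]]
[[269.0, 218.0], [254.0, 260.0], [284.0, 246.0], [237.0, 232.0]]
```

View pics/c4.png

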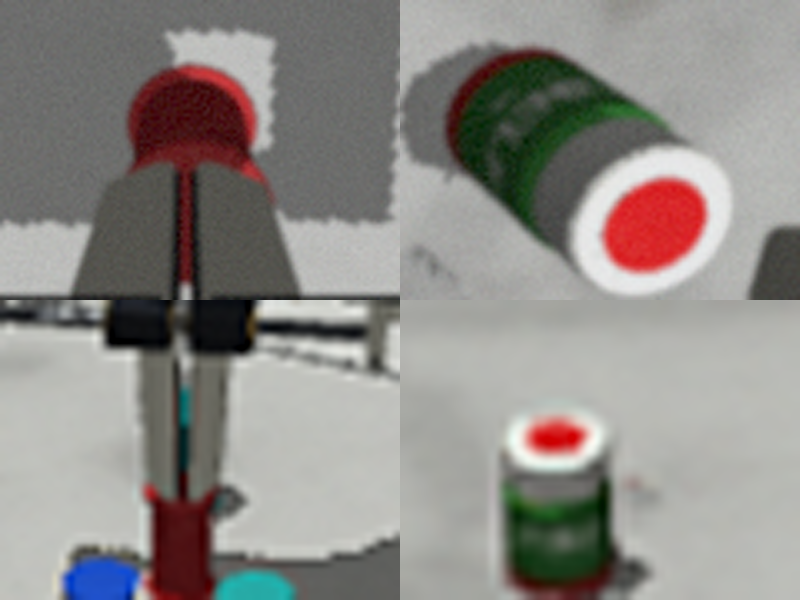

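The fingers pass through the red spool without any contact, so I'll lift clear and check whether it has moved at all.

Call:
play_rows --targets "0 0 -2 0 0 0; 0 0 -6 0 0 0; 0 0 -11 0 0 0; 0 0 -16 0 0 0; 0 0 -20 0 0 0; 0 0 -24 0 0 0; 0 0 -24 0 0 0; 0 0 -24 0 0 0" --gripper -0.9

```text
t: 5.65
tool_pos: [0.4327, 0.3166, 0.2557]
ee_rot: [1.845, 2.542, 0.002]
ft_force: [0.1, -0.2, -1.0]
grip_width: 0.0045
gripper_force: 0.0
```

Run:
```python
from h import *
o,im=shot("side","d5"); o2,w=shot("wrist","w5"); np.save("o5.npy",o2,allow_pickle=True)
print(o["tool_pos"],o["grip_width"],o["ft_force"])
h=cv2.cvtColor(im,cv2.COLOR_RGB2HSV); k=(((h[...,0]<8)|(h[...,0]>172))&(h[...,1]>120)).astype(np.uint8)
k[:235]=0; k[:,180:]*=1; n,l,s,c=cv2.connectedComponentsWithStats(k)
for i in range(1,n):
    if s[i][4]>12: print("side",s[i],c[i].round(1),onz(eyes.camera_model("side"),c[i],.025).round(3))
s0=cv2.imread("pics/side0.png")[:,:,::-1]
df=(np.abs(s0.astype(int)-im).sum(2)>60).astype(np.uint8); df[:245]=0; n,l,s,c=cv2.connectedComponentsWithStats(df)
print("diff",[x.tolist() for x in s[1:] if x[4]>8])
h=cv2.cvtColor(w,cv2.COLOR_RGB2HSV); k=((h[...,1]>120)&(h[...,2]>40)).astype(np.uint8); n,l,s,c=cv2.connectedComponentsWithStats(k)
m=eyes.camera_model("wrist")
for i in range(1,n):
    if s[i][4]>60: print("w",s[i],c[i].round(1),"hue",int(np.median(h[...,0][l==i])),onz(m,c[i],.05,o2).round(3))
```

```text
[0.43272246 0.31661584 0.25573129] 0.0044547765152328405 [ 0.11545742 -0.21088162 -1.01907126]
side [401 235  42  17 588] [422.5 241.9] [-0.004 -0.066  0.025]
side [ 21 239  11   3  17] [ 26. 240.] [1.18  0.447 0.025]
side [ 385  242   67   34 1315] [417.4 261.5] [-0.002  0.064  0.025]
side [ 80 251  19  13 147] [ 88.4 256.6] [0.926 0.448 0.025]
side [ 76 256   3   8  16] [ 76.8 259.8] [0.946 0.476 0.025]
side [203 257   5   3  13] [205.  258.2] [0.594 0.311 0.025]
side [247 261  11  20 165] [251.7 270.1] [0.437 0.314 0.025]
side [  0 292  27  30 377] [  9.1 304.8] [0.953 0.716 0.025]
side [  0 319  26  11 133] [ 11.5 324.2] [0.884 0.77  0.025]
diff [[360, 245, 46, 30, 649], [402, 245, 6, 3, 10], [442, 245, 16, 10, 117], [417, 251, 10, 2, 12], [455, 256, 10, 17, 85], [249, 260, 9, 7, 44], [266, 265, 72, 32, 1181], [431, 265, 18, 5, 36], [447, 270, 13, 4, 32], [256, 274, 9, 2, 15], [252, 280, 7, 8, 45]]
w [248   0  33  22 175] [260.4  13.5] hue 108 [0.37  0.508 0.05 ]
w [ 411   90   59   58 1724] [440.7 118.2] hue 15 [0.658 0.465 0.05 ]
w [224 105  24  23 428] [235.5 115.9] hue 90 [0.377 0.373 0.05 ]
w [269 107  24  23 423] [280.6 117.7] hue 110 [0.438 0.391 0.05 ]
w [252 154  21  24 404] [261.9 165.9] hue 177 [0.435 0.316 0.05 ]
w [350 174  11  11 100] [355.  178.8] hue 0 [0.574 0.342 0.05 ]
w [415 179  37  45 139] [433.5 201.2] hue 110 [0.709 0.348 0.05 ]
w [255 196  20  27 434] [264.4 209.1] hue 90 [0.46  0.253 0.05 ]
w [   0  203   46   74 1621] [ 21.2 236.7] hue 4 [0.084 0.077 0.05 ]
w [245 285   7  54 215] [247.7 311.4] hue 21 [0.493 0.059 0.05 ]
w [270 285   6  54 215] [272.8 312.1] hue 21 [0.535 0.072 0.05 ]
w [ 376  334   79   41 2249] [412.2 356.3] hue 89 [0.833 0.05  0.05 ]
w [  62  349  323   30 7143] [235.6 364.9] hue 21 [ 0.508 -0.072  0.05 ]
```

Call:
play_rows --targets "0 0 5 0 0 0; 0 0 10 0 0 0; 0 0 15 0 0 0; 0 0 18 0 0 0; 0 0 19 0 0 0; 0 0 19.5 0 0 0; 0 0 20 0 0 0; 0 0 20 0 0 0"

```text
t: 6.55
tool_pos: [0.4331, 0.3172, 0.0559]
ee_rot: [1.845, 2.542, 0.003]
ft_force: [-0.6, -0.0, 0.4]
grip_width: 0.0048
gripper_force: 0.0
```

Call:
play_rows --targets "0 0 0.4 0 0 0; 0 0 0.8 0 0 0; 0 0 1.2 0 0 0; 0 0 1.2 0 0 0"

```text
t: 6.95
tool_pos: [0.4324, 0.3163, 0.0428]
ee_rot: [-1.845, -2.542, 0.001]
ft_force: [-0.0, 0.1, -0.2]
grip_width: 0.0045
gripper_force: 0.0
```

The closed fingers sink 7 mm below the red spool's top with no force, so this red spool isn't solid and can't be the bobbin. I'll look wider for the real one.

Run:
```python
from h import *
s=cv2.imread("pics/side0.png"); w=cv2.imread("pics/w2.png")
c=lambda im,x,y,w_,h_,W,H:cv2.resize(im[y:y+h_,x:x+w_],(W,H),interpolation=cv2.INTER_CUBIC)
cv2.imwrite("pics/c6.png",np.vstack([np.hstack([c(s,240,120,160,120,400,300),c(s,0,130,160,120,400,300)]),np.hstack([c(w,200,60,180,135,400,300),c(s,190,240,100,75,400,300)])]))
m=eyes.camera_model("side")
for p in((300,155),(308,185),(270,165)): print(p,onz(m,p,.02).round(3))
```

```text
(300, 155) [ 0.626 -0.719  0.02 ]
(308, 185) [ 0.479 -0.377  0.02 ]
(270, 165) [ 0.71  -0.531  0.02 ]
```

View pics/c6.png

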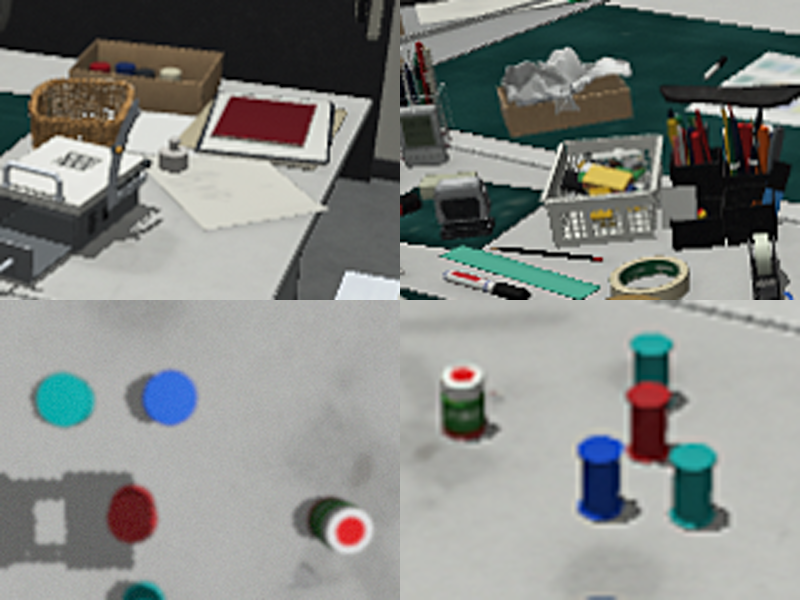

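Run:
```python
from h import *
im=cv2.imread("pics/wrist0.png"); h=cv2.cvtColor(im,40)
k=((h[...,1]>90)&(h[...,2]>40)).astype(np.uint8); k=cv2.morphologyEx(k,cv2.MORPH_OPEN,np.ones((3,3))); n,l,s,c=cv2.connectedComponentsWithStats(k)
print([(x.tolist(),int(np.median(h[...,0][l==i]))) for i,x in enumerate(s) if i and x[4]>40])
# current: fingers inside red; any state anomalies
o=get_obs(); print(o["t"],o["tool_pos"],o["ft_force"],o["grip_width"],o["joint_torque"].round(2))
o,d=shot("side","d7"); o2,w=shot("wrist","w7"); o3,sc=shot("scene","sc7")
cv2.imwrite("pics/c7.png",np.vstack([np.hstack([cv2.resize(w[:,:,::-1],(400,300)),cv2.resize(im,(400,300))]),np.hstack([cv2.resize(d[235:295,215:295,::-1],(400,300),interpolation=2),cv2.resize(sc[250:325,210:310,::-1],(400,300),interpolation=2)])]))
```

```text
[([219, 0, 206, 145, 22112], 176), ([84, 282, 31, 54, 823], 21), ([406, 282, 31, 54, 816], 21), ([236, 342, 276, 37, 6201], 21)]
6.95 [0.43244472 0.31627979 0.04283002] [-0.02762188  0.08096329 -0.19299153] 0.0045376630793898445 [-8.000e-02 -4.022e+01 -5.300e+00 -1.069e+01 -2.000e-02 -9.000e-02
 -2.000e-02]
```

View pics/c7.png

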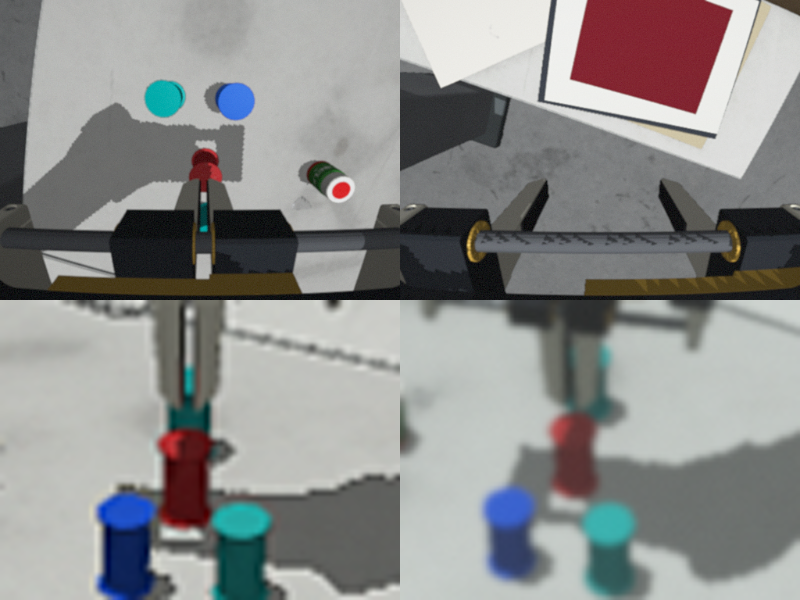

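The fingertips appear near side px (252,255). The reported TCP would put them at row 266, so the tips seem to sit higher than reported. I'll quantify that.

Run:
```python
from h import *
m=eyes.camera_model("wrist"); ms=eyes.camera_model("side"); o=get_obs(); p=o["tool_pos"]; Rm=R.from_rotvec(o["ee_rot"]).as_matrix()
print("tip front face by height above TCP, wrist / side")
for d in(0,.01,.02,.03,.04,.05):
    f=p+Rm@[.0075,0,-d]; print(d,proj(m,[f],o)[0].round(1),proj(ms,[f])[0].round(1))
def col(f,cs,y0,y1):
    im=cv2.imread(f); 
    for x in cs: print(f,x,[(y,im[y,x].tolist()) for y in range(y0,y1,1)])
col("pics/d7.png",[249,255],248,262)
col("pics/w7.png",[254,270],216,240)
```

```text
tip front face by height above TCP, wrist / side
0 [259.5 209.2] [252.4 267.1]
0.01 [259.4 213.9] [252.4 264.1]
0.02 [259.4 219. ] [252.4 261.2]
0.03 [259.3 224.7] [252.4 258.2]
0.04 [259.3 230.9] [252.4 255.2]
0.05 [259.2 237.9] [252.5 252.2]
pics/d7.png 249 [(248, [99, 108, 109]), (249, [98, 107, 108]), (250, [99, 108, 109]), (251, [98, 108, 109]), (252, [98, 107, 108]), (253, [98, 107, 107]), (254, [97, 107, 108]), (255, [90, 100, 97]), (256, [76, 81, 56]), (257, [62, 64, 1]), (258, [62, 64, 0]), (259, [65, 67, 0]), (260, [51, 52, 8]), (261, [31, 30, 119])]
pics/d7.png 255 [(248, [97, 106, 108]), (249, [98, 107, 110]), (250, [98, 107, 110]), (251, [97, 107, 109]), (252, [98, 107, 110]), (253, [98, 108, 110]), (254, [99, 108, 112]), (255, [95, 104, 102]), (256, [82, 88, 65]), (257, [67, 70, 20]), (258, [64, 65, 6]), (259, [66, 68, 6]), (260, [59, 59, 20]), (261, [33, 33, 63])]
pics/w7.png 254 [(216, [34, 35, 101]), (217, [28, 24, 100]), (218, [33, 27, 104]), (219, [27, 26, 100]), (220, [30, 28, 100]), (221, [39, 38, 103]), (222, [35, 31, 103]), (223, [26, 28, 97]), (224, [29, 27, 1
[... 157 characters left out ...]
32, [62, 68, 66]), (233, [62, 66, 66]), (234, [58, 67, 63]), (235, [55, 60, 59]), (236, [49, 55, 53]), (237, [58, 61, 65]), (238, [58, 61, 59]), (239, [54, 57, 57])]
pics/w7.png 270 [(216, [47, 43, 162]), (217, [55, 51, 168]), (218, [61, 50, 170]), (219, [52, 53, 155]), (220, [43, 36, 132]), (221, [45, 43, 130]), (222, [44, 41, 141]), (223, [46, 43, 150]), (224, [54, 52, 168]), (225, [54, 49, 177]), (226, [52, 51, 174]), (227, [49, 45, 159]), (228, [54, 57, 126]), (229, [76, 78, 102]), (230, [74, 80, 85]), (231, [82, 89, 87]), (232, [75, 78, 79]), (233, [80, 88, 87]), (234, [75, 82, 83]), (235, [76, 81, 81]), (236, [78, 83, 85]), (237, [79, 85, 85]), (238, [79, 80, 82]), (239, [72, 78, 79])]
```

Both views agree: the real fingertips sit about 38 mm short of the reported TCP along the tool z axis, with no lateral offset. So the fingers stopped just above the bobbin's top (tip z about 0.053). The red spool is the real bobbin after all, and I'll add 38 mm to every depth.

Call:
play_rows --targets "0 0 0 0 0 0; 0 0 0 0 0 0; 0 0 0 0 0 0; 0 0 0 0 0 0; 0 0 0 0 0 0; 0 0 0 0 0 0; 0 0 0 0 0 0; 0 0 0 0 0 0" --gripper 0.4

```text
t: 7.9
tool_pos: [0.4326, 0.3166, 0.0432]
ee_rot: [-1.845, -2.542, -0.0]
ft_force: [0.9, -1.2, -0.0]
grip_width: 0.0625
gripper_force: 0.0
```

Call:
play_rows --targets "0 -0.2 1.5 0 0 0; 0 -0.2 3 0 0 0; 0 -0.2 4.5 0 0 0; 0 -0.2 5.8 0 0 0; 0 -0.2 6.4 0 0 0; 0 -0.2 6.4 0 0 0"

```text
t: 8.5
tool_pos: [0.4303, 0.3157, -0.0216]
ee_rot: [-1.845, -2.542, 0.002]
ft_force: [-0.2, -0.7, 0.4]
grip_width: 0.0653
gripper_force: 0.0
```

Call:
play_rows --targets "0 0 0 0 0 0; 0 0 0 0 0 0; 0 0 0 0 0 0; 0 0 0 0 0 0; 0 0 0 0 0 0; 0 0 0 0 0 0" --gripper -1 --grip_force 15

```text
t: 9.1
tool_pos: [0.4311, 0.3162, -0.0205]
ee_rot: [1.845, 2.542, 0.001]
ft_force: [0.8, -0.5, 1.5]
grip_width: 0.0329
gripper_force: 15.0
```

Call:
play_rows --targets "0 0 -1 0 0 0; 0 0 -4 0 0 0; 0 0 -8 0 0 0; 0 0 -12 0 0 0; 0 0 -16 0 0 0; 0 0 -17 0 0 0; 0 0 -17 0 0 0"

```text
t: 9.8
tool_pos: [0.4314, 0.3166, 0.1511]
ee_rot: [1.845, 2.541, 0.006]
ft_force: [-1.0, 0.2, -0.7]
grip_width: 0.0326
gripper_force: 15.0
```

Run:
```python
from h import *
o=get_obs(); print(o["tool_pos"],o["grip_width"],o["gripper_force"],o["ft_force"]); print(to([.588,-.045,.145],81.3))
```

```text
[0.43138158 0.31664906 0.15111237] 0.03261630865467346 14.999940544366837 [-1.02325916  0.23362115 -0.66728103]
(array([-39.24,   3.69,   0.58]), array([ 0.003, -0.002,  0.467]))
```

Call:
play_rows --targets "-4 0.4 0 0 0 0.05; -8.5 0.8 0 0 0 0.1; -13.2 1.2 0 0 0 0.16; -18 1.7 0 0 0 0.22; -22.7 2.1 0 0 0 0.28; -27.5 2.6 0 0 0 0.34; -32 3 0.3 0 0 0.4; -36 3.4 0.5 0 0 0.467"

```text
t: 10.6
tool_pos: [0.5734, -0.0191, 0.1416]
ee_rot: [-2.386, -2.04, 0.007]
ft_force: [0.2, 0.3, -0.1]
grip_width: 0.033
gripper_force: 15.0
```

Call:
play_rows --targets "0 0 0 0 0 0; 0 0 0 0 0 0; 0 0 0 0 0 0"

```text
t: 10.9
tool_pos: [0.5732, -0.0138, 0.143]
ee_rot: [-2.378, -2.048, 0.002]
ft_force: [0.4, 0.8, 0.1]
grip_width: 0.0323
gripper_force: 15.0
```

Run:
```python
from h import *
o,im=shot("wrist","w8"); np.save("o8.npy",o,allow_pickle=True); print(o["tool_pos"],o["ee_rot"],o["grip_width"])
m=eyes.camera_model("wrist"); print(proj(m,[[.5985,.0225,.0125]],o),proj(m,[[.613,.1064,.036]],o))
cv2.imwrite("pics/w8b.png",cv2.resize(im[:,:,::-1],(800,600),interpolation=cv2.INTER_CUBIC))
```

```text
[ 0.57319988 -0.01384893  0.14299631] [-2.37827260e+00 -2.04809163e+00  2.04904973e-03] 0.03230321907917339
[[276.42110554 145.91447108]] [[280.69344931  66.17474473]]
```

View pics/w8b.png

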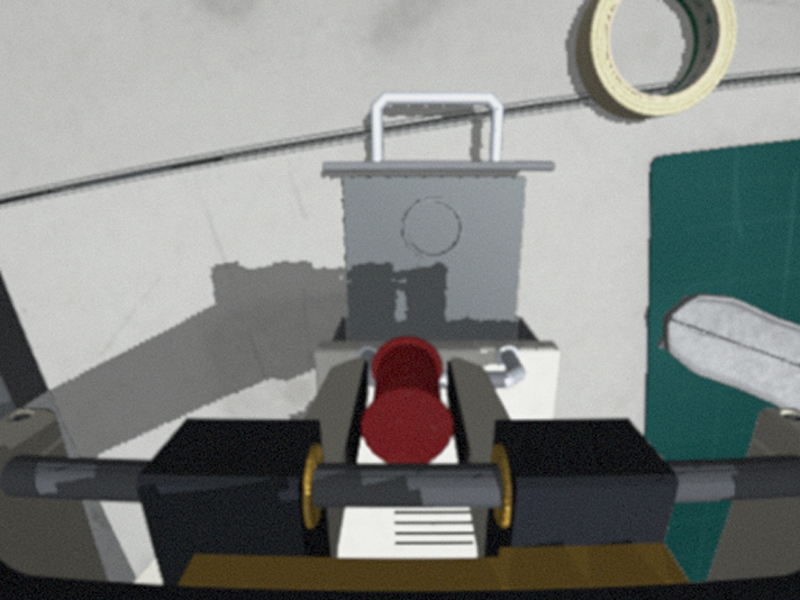

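The wrist view shows the bobbin upright in the fingers, its top at (260.5,273), and the ring centred at (276.2,144.6) native. That is within 1.3 px of prediction.

Run:
```python
from h import *
o=np.load("o8.npy",allow_pickle=True).item(); m=eyes.camera_model("wrist"); Rm=R.from_rotvec(o["ee_rot"]).as_matrix()
s=onz(m,(276.2,144.6),.015,o); b=onz(m,(260.5,273),o["tool_pos"][2]+.0205+.05,o)
pl,pr=onz(m,(375*.64,101*.64),.036,o),onz(m,(501*.64,100*.64),.036,o)
print("seat",s,"bobtop",b,"in tool",Rm.T@(b-o["tool_pos"]),"pull",(pl+pr)/2,pr-pl)
# front edge & yaw from tray front top line
a,c=onz(m,(325*.64,167*.64),.064,o),onz(m,(553*.64,165*.64),.064,o); print("front yaw",np.arctan2(*(c-a)[1::-1]))
im=cv2.imread("pics/w8.png"); h=cv2.cvtColor(im,40); k=(((h[...,0]<8)|(h[...,0]>172))&(h[...,1]>110)).astype(np.uint8)
n,l,st,ce=cv2.connectedComponentsWithStats(k); print([x.tolist() for x in st[1:] if x[4]>200])
for q in np.arange(205,305,6): xs=np.nonzero(k[q,200:320])[0]+200; print(q,(xs.min(),xs.max()) if len(xs) else None)
```

```text
seat [0.59836207 0.02441103 0.015     ] bobtop [ 0.57392875 -0.01754917  0.21349631] in tool [-0.00348361  0.00105029 -0.07050698] pull [0.61292119 0.10838729 0.036     ] [ 0.08217182 -0.0114014   0.        ]
front yaw -0.13751914632977796
[[228, 215, 64, 82, 3592]]
205 None
211 None
217 (np.int64(250), np.int64(270))
223 (np.int64(243), np.int64(277))
229 (np.int64(239), np.int64(280))
235 (np.int64(238), np.int64(282))
241 (np.int64(239), np.int64(280))
247 (np.int64(241), np.int64(279))
253 (np.int64(240), np.int64(280))
259 (np.int64(238), np.int64(283))
265 (np.int64(232), np.int64(289))
271 (np.int64(230), np.int64(290))
277 (np.int64(230), np.int64(290))
283 (np.int64(235), np.int64(285))
289 (np.int64(239), np.int64(281))
295 (np.int64(247), np.int64(273))
301 None
```

Run:
```python
from h import *
o=np.load("o8.npy",allow_pickle=True).item(); m=eyes.camera_model("wrist"); Rm=R.from_rotvec(o["ee_rot"]).as_matrix(); z=o["tool_pos"][2]
for p,zz,n in(((260.3,214.7),z+.0205,"bottom front"),((260.3,297),z+.0705,"top back"),((260.3,234),z+.0205,"bottom mid w/ widest")): print(n,(Rm.T@(onz(m,p,zz,o)-o["tool_pos"])*1000).round(1))
print(to([.5985,.0255,.145],81.7))
print(R.from_rotvec(get_obs()["ee_rot"]).as_matrix().round(3))
```

```text
bottom front [ 11.3   0.9 -20.5]
top back [-19.4   0.9 -70.5]
bottom mid w/ widest [ -3.5   0.9 -20.5]
(array([ 4.23,  1.9 , -0.16]), array([-0.002, -0.001, -0.003]))
[[ 0.148  0.989 -0.002]
 [ 0.989 -0.148  0.001]
 [ 0.001 -0.002 -1.   ]]
```

Call:
play_rows --targets "2.2 1 0 0 0 0; 4.4 1.9 0 0 0 0; 4.4 1.9 2.5 0 0 0; 4.4 1.9 6 0 0 0; 4.4 1.9 9.5 0 0 0; 4.4 1.9 12 0 0 0; 4.4 1.9 13 0 0 0; 4.4 1.9 13 0 0 0"

```text
t: 11.75
tool_pos: [0.5987, 0.0261, 0.0131]
ee_rot: [-2.38, -2.048, 0.003]
ft_force: [-0.1, -0.0, 0.6]
grip_width: 0.0326
gripper_force: 15.0
```

Run:
```python
from h import *
o=get_obs(); print(o["tool_pos"],o["ft_force"],o["grip_width"])
print(to([.5994,.0275,-.007],81.7))
# ring from wrist now: is floor/ring seen around bobbin? side view check of bobbin bottom
o,im=shot("side","d9"); m=eyes.camera_model("side")
h=cv2.cvtColor(im,cv2.COLOR_RGB2HSV); k=(((h[...,0]<8)|(h[...,0]>172))&(h[...,1]>110)).astype(np.uint8); k[:, :200]=0;k[:,280:]=0;k[:180]=0;k[250:]=0
n,l,s,c=cv2.connectedComponentsWithStats(k); print([x.tolist() for x in s[1:] if x[4]>10])
zb=o["tool_pos"][2]+.0205
i=1+np.argmax(s[1:,4]); u=s[i][0]+s[i][2]/2-.5
print("axis x-ish at top row",onz(m,(u,s[i][1]),zb+.05),"pred",proj(m,[[.5988,.0235,zb+.05],[.5988,.0235,zb]]))
```

```text
[0.5986977  0.02614223 0.01307938] [-0.08580368 -0.02027475  0.55012495] 0.03259650752598479
(array([0.14, 0.06, 2.01]), array([-0.003,  0.   , -0.005]))
[[237, 202, 10, 15, 84]]
axis x-ish at top row [0.60775778 0.01074552 0.08357938] pred [[242.30882193 203.84840742]
 [242.3508321  216.47421576]]
```

Call:
play_rows --targets "0.1 0.1 0.6 0 0 0; 0.1 0.1 1.2 0 0 0; 0.1 0.1 1.7 0 0 0; 0.1 0.1 2 0 0 0; 0.1 0.1 2 0 0 0"

```text
t: 12.3
tool_pos: [0.6008, 0.0255, -0.0063]
ee_rot: [-2.383, -2.046, 0.001]
ft_force: [-0.9, 0.0, 0.3]
grip_width: 0.0327
gripper_force: 15.0
```

Call:
play_rows --targets "0 0 0 0 0 0; 0 0 0 0 0 0; 0 0 0 0 0 0; 0 0 0 0 0 0; 0 0 0 0 0 0; 0 0 0 0 0 0" --gripper 0.4

```text
t: 12.9
tool_pos: [0.6012, 0.0257, -0.0058]
ee_rot: [2.384, 2.046, 0.0]
ft_force: [0.9, 0.4, -0.6]
grip_width: 0.0649
gripper_force: 0.0
```

Call:
play_rows --targets "0 0 -1.5 0 0 0; 0 0 -4 0 0 0; 0 0 -8 0 0 0; 0 0 -12 0 0 0; 0 0 -16 0 0 0; 0 0 -16 0 0 0; 0 0 -16 0 0 0"

```text
t: 13.6
tool_pos: [0.6017, 0.0258, 0.156]
ee_rot: [2.382, 2.045, 0.004]
ft_force: [-0.4, 0.3, 0.2]
grip_width: 0.0652
gripper_force: 0.0
```

Run:
```python
from h import *
for n in("side","wrist"):
    o,im=shot(n,n+"10"); m=eyes.camera_model(n)
    h=cv2.cvtColor(im,cv2.COLOR_RGB2HSV); k=(((h[...,0]<8)|(h[...,0]>172))&(h[...,1]>110)).astype(np.uint8)
    if n=="side": k[:, :200]=0;k[:,280:]=0;k[:180]=0;k[250:]=0
    nn,l,s,c=cv2.connectedComponentsWithStats(k); print(n,[x.tolist() for x in s[1:] if x[4]>15])
    C=np.array([.5988,.0235]); t=np.linspace(0,6.28,40); ps=[proj(m,np.c_[C[0]+.0165*np.cos(t),C[1]+.0165*np.sin(t),0*t+z],o) for z in(.0125,.0625)]
    print("pred standing extents",np.vstack(ps).min(0).round(1),np.vstack(ps).max(0).round(1))
print(o["tool_pos"],o["t"],o["ft_force"])
```

```text
side [[237, 208, 9, 8, 56]]
pred standing extents [237.7 207.2] [247.  223.9]
wrist [[246, 168, 30, 37, 865]]
pred standing extents [243.1 164.9] [273.1 202.8]
[0.60064599 0.02539608 0.15437635] 13.65 [-0.31093982  0.38866999 -0.92996676]
```

Run:
```python
from h import *
from scipy.optimize import least_squares
m=eyes.camera_model("wrist")
def ring(f,o,c0,zz=.016):
    im=cv2.imread(f); e=cv2.Canny(cv2.GaussianBlur(cv2.resize(im,None,fx=2,fy=2,interpolation=2),(3,3),0),30,80); h=cv2.cvtColor(im,40)
    red=cv2.dilate((((h[...,0]<8)|(h[...,0]>172))&(h[...,1]>90)).astype(np.uint8),np.ones((5,5)))
    ys,xs=np.nonzero(e); P=np.array([onz(m,(x/2,y/2),zz,o)[:2] for x,y in zip(xs,ys) if not red[y//2,x//2]])
    d=np.linalg.norm(P-c0,axis=1); P=P[(d>.015)&(d<.028)]
    r=least_squares(lambda q:np.linalg.norm(P-q[:2],axis=1)-q[2],[*c0,.0225],loss="soft_l1",f_scale=.0008).x
    a=np.degrees(np.arctan2(*(P-r[:2]).T[::-1])); print(f,len(P),r.round(4),np.histogram(a,8,(-180,180))[0])
ring("pics/w8.png",np.load("o8.npy",allow_pickle=True).item(),np.array([.5988,.0235]))
ring("pics/wrist10.png",get_obs(),np.array([.5988,.0235]))
# bobbin from wrist10: top rim (z .0625) lower edge, widths
o=get_obs(); im=cv2.imread("pics/wrist10.png"); h=cv2.cvtColor(im,40); k=(((h[...,0]<8)|(h[...,0]>172))&(h[...,1]>110))
for q in range(166,207,3): xs=np.nonzero(k[q])[0]; print(q,(xs.min(),xs.max()) if len(xs) else None)
```

```text
pics/w8.png 524 [0.5976 0.0235 0.0211] [75 58 74 72 70 40 65 70]
pics/wrist10.png 183 [0.5985 0.016  0.0294] [ 0  0  0  0 16 78 85  4]
166 None
169 (np.int64(254), np.int64(266))
172 (np.int64(251), np.int64(270))
175 (np.int64(249), np.int64(272))
178 (np.int64(248), np.int64(273))
181 (np.int64(248), np.int64(273))
184 (np.int64(248), np.int64(274))
187 (np.int64(247), np.int64(274))
190 (np.int64(246), np.int64(275))
193 (np.int64(247), np.int64(274))
196 (np.int64(248), np.int64(273))
199 (np.int64(250), np.int64(271))
202 (np.int64(253), np.int64(268))
205 None
```

Run:
```python
from h import *
o=get_obs()
t=np.linspace(0,6.28,60)
obs={"wrist":(245.5,275.5,167.5,204.5),"side":(236.5,245.5,207.5,None)}
for C in([.6006,.0217],[.5995,.0225],[.601,.020]):
  for zf in(.0125,.017):
    for n in("wrist","side"):
        m=eyes.camera_model(n); a=np.vstack([proj(m,np.c_[C[0]+.0165*np.cos(t),C[1]+.0165*np.sin(t),0*t+z],o) for z in(zf,zf+.05)]); print(C,zf,n,a[:,0].min().round(1),a[:,0].max().round(1),a[:,1].min().round(1),a[:,1].max().round(1),obs[n])
m=eyes.camera_model("wrist"); print("top axis",onz(m,(260.5,189.5),.0625,o),"bottom axis",onz(m,(260.5,182),.0125,o))
print(o["tool_pos"])
```

```text
[0.6006, 0.0217] 0.0125 wrist 245.5 275.6 166.0 204.2 (245.5, 275.5, 167.5, 204.5)
[0.6006, 0.0217] 0.0125 side 237.4 246.7 206.9 223.5 (236.5, 245.5, 207.5, None)
[0.6006, 0.0217] 0.017 wrist 245.3 275.8 166.7 205.5 (245.5, 275.5, 167.5, 204.5)
[0.6006, 0.0217] 0.017 side 237.4 246.7 205.8 222.4 (236.5, 245.5, 207.5, None)
[0.5995, 0.0225] 0.0125 wrist 244.4 274.5 165.5 203.7 (245.5, 275.5, 167.5, 204.5)
[0.5995, 0.0225] 0.0125 side 237.6 246.9 207.0 223.7 (236.5, 245.5, 207.5, None)
[0.5995, 0.0225] 0.017 wrist 244.2 274.7 166.2 205.0 (245.5, 275.5, 167.5, 204.5)
[0.5995, 0.0225] 0.017 side 237.6 246.9 205.9 222.6 (236.5, 245.5, 207.5, None)
[0.601, 0.02] 0.0125 wrist 246.1 276.1 167.3 205.6 (245.5, 275.5, 167.5, 204.5)
[0.601, 0.02] 0.0125 side 237.5 246.8 206.7 223.3 (236.5, 245.5, 207.5, None)
[0.601, 0.02] 0.017 wrist 245.9 276.4 168.0 206.9 (245.5, 275.5, 167.5, 204.5)
[0.601, 0.02] 0.017 side 237.5 246.8 205.6 222.2 (236.5, 245.5, 207.5, None)
top axis [0.60064236 0.02226809 0.0625    ] bottom axis [0.59984774 0.01759198 0.0125    ]
[0.60015482 0.02526475 0.15339821]
```

Call:
play_rows --targets "4 0 0 0 0 0; 8.5 0 0 0 0 0; 12.8 0 0 0 0 0; 12.8 0 4 0 0 0; 12.8 0 8.5 0 0 0; 12.8 0 12 0 0 0; 12.8 0 12 0 0 0; 12.8 0 12 0 0 0" --gripper -1

```text
t: 14.5
tool_pos: [0.6199, 0.1521, 0.0333]
ee_rot: [-2.382, -2.046, 0.003]
ft_force: [-0.1, 0.1, 0.3]
grip_width: 0.0058
gripper_force: 0.0
```

Call:
play_rows --targets "0 0 2 0 0 0; 0 0 4 0 0 0; 0 0 4.6 0 0 0; 0 0 4.6 0 0 0"

```text
t: 14.9
tool_pos: [0.6212, 0.1524, -0.0108]
ee_rot: [2.384, 2.046, 0.002]
ft_force: [-0.5, 0.5, -0.1]
grip_width: 0.0004
gripper_force: 0.0
```

Run:
```python
from h import *
o,im=shot("wrist","w11"); print(o["tool_pos"],o["grip_width"],o["ft_force"])
m=eyes.camera_model("wrist"); Rm=R.from_rotvec(o["ee_rot"]).as_matrix(); print((Rm.T@(np.array([.613,.1075,.036])-o["tool_pos"])*100).round(2),np.degrees(np.arctan2(Rm[1,0],Rm[0,0])))
```

```text
[ 0.62119911  0.15242135 -0.01083547] 0.0004067103241728567 [-0.54902827  0.50312876 -0.11550001]
[-4.56 -0.12 -4.69] 81.2832211777074
```

Call:
play_rows --targets "-1.5 0 0 0 0 0; -2.8 0 0 0 0 0; -3.8 0 0 0 0 0; -4.8 0 0 0 0 0; -5.8 0 0 0 0 0; -6.8 0 0 0 0 0; -7.8 0 0 0 0 0; -8.8 0 0 0 0 0"

```text
t: 15.75
tool_pos: [0.6073, 0.0646, -0.0118]
ee_rot: [2.384, 2.046, 0.001]
ft_force: [0.4, 1.7, 0.5]
grip_width: 0.0005
gripper_force: 0.9
```

Call:
play_rows --targets "-1 0 0 0 0 0; -2 0 0 0 0 0; -3 0 0 0 0 0; -3.9 0 0 0 0 0; -4.5 0 0 0 0 0; -5 0 0 0 0 0"

```text
t: 16.35
tool_pos: [0.5994, 0.015, -0.012]
ee_rot: [-2.384, -2.046, 0.001]
ft_force: [1.3, 1.7, 0.2]
grip_width: 0.0005
gripper_force: 0.7
```

Call:
play_rows --targets "-0.4 0 0 0 0 0; -0.8 0 0 0 0 0; -1.1 0 0 0 0 0; -1.1 0 0 0 0 0"

```text
t: 16.75
tool_pos: [0.5979, 0.0055, -0.0119]
ee_rot: [-2.383, -2.046, -0.001]
ft_force: [2.2, 3.3, -0.7]
grip_width: 0.0006
gripper_force: 1.1
```

Call:
play_rows --targets "-0.3 0 0 0 0 0; -0.5 0 0 0 0 0; -0.5 0 0 0 0 0"

```text
t: 17.05
tool_pos: [0.598, 0.0057, -0.0118]
ee_rot: [-2.377, -2.048, -0.01]
ft_force: [3.1, 8.2, -3.0]
grip_width: 0.0006
gripper_force: 4.0
```

Call:
play_rows --targets "-0.3 0 0 0 0 0; -0.4 0 0 0 0 0; -0.4 0 0 0 0 0"

```text
t: 17.35
tool_pos: [0.598, 0.0058, -0.0117]
ee_rot: [-2.373, -2.048, -0.018]
ft_force: [3.0, 13.1, -4.9]
grip_width: 0.0007
gripper_force: 6.3
```

The tray hit its hard stop, so it's home. I'll back off and triangulate the brass clip screw from images already taken.

Call:
play_rows --targets "1.5 0 0 0 0 0; 4 0 0 0 0 0; 6 0 0 0 0 0; 6 0 -4 0 0 0; 6 0 -8.5 0 0 0; 6 0 -13 0 0 0; 6 0 -17 0 0 0; 6 0 -17 0 0 0" --gripper -0.3

```text
t: 18.15
tool_pos: [0.6091, 0.0553, 0.1644]
ee_rot: [2.379, 2.04, 0.012]
ft_force: [0.5, 0.2, 1.1]
grip_width: 0.0324
gripper_force: 0.0
```

```bash
cat >> h.py <<'E'
th=-.147; ox=np.array([np.cos(th),np.sin(th),0]); oy=np.array([-np.sin(th),np.cos(th),0]); O=np.array([.575,-.1475,0])
def own(P): P=np.asarray(P)-O; return np.array([P@ox,P@oy,P[2]])
def wld(q): return O+q[0]*ox+q[1]*oy+np.array([0,0,q[2]])
E
python3 - <<'E'
from h import *
o,im=shot("side","d12"); ms=eyes.camera_model("side"); mw=eyes.camera_model("wrist"); o1=np.load("o1.npy",allow_pickle=True).item()
print(o["tool_pos"],o["qpos"].round(2),own(o["tool_pos"]))
def brass(f,x0,x1,y0,y1):
    a=cv2.imread(f); h=cv2.cvtColor(a,40); k=((h[...,0]>8)&(h[...,0]<28)&(h[...,1]>130)&(h[...,2]>80))[y0:y1,x0:x1]; ys,xs=np.nonzero(k); print(f,len(xs)); return xs.mean()+x0,ys.mean()+y0
b1=brass("pics/side0.png",280,296,170,190); b2=brass("pics/w1.png",238,252,222,246); b3=brass("pics/d12.png",280,296,170,190)
print(b1,b2,b3)
r=[ray(ms,b1),ray(mw,b2,o1)]; P=tri(r); q=own(P); print("brass own",q,"res",[np.linalg.norm(np.cross(P-a,d)) for a,d in r],"ang",np.arctan2(q[2]-.078,q[1]+.1),"rad",np.hypot(q[2]-.078,q[1]+.1))
for x in(-.097,-.104): # side ray only on plane own x
    a,d=r[0]; t=(x-own(a)[0])/(d@ox); q=own(a+d*t); print(x,q,np.arctan2(q[2]-.078,q[1]+.1),np.hypot(q[2]-.078,q[1]+.1))
print("hinge front px",proj(ms,[wld([-.1,-.1,.078]),wld([-.1,.007,.078]),wld([-.1,-.1,.185])]).round(1))
g=cv2.cvtColor(im,7)
for y in range(160,222): print(y," ".join(f"{v:3d}" for v in g[y,270:312]))
E
```

```text
[0.60905777 0.05528532 0.1644441 ] [ 0.18  0.61 -0.51  1.56  0.33  1.05 -0.57] [0.00398826 0.20558675 0.1644441 ]
pics/side0.png 32
pics/w1.png 15
pics/d12.png 34
(np.float64(283.625), np.float64(173.90625)) (np.float64(245.33333333333334), np.float64(233.2)) (np.float64(283.7352941176471), np.float64(173.73529411764707))
brass own [-0.08828963  0.02495631  0.16733775] res [np.float64(0.003820270238087403), np.float64(0.0038202702380875455)] ang 0.6206904692051759 rad 0.15360766383805924
-0.097 [-0.097       0.04940175  0.17628546] 0.58188096819574 0.1788320843533733
-0.104 [-0.104       0.06278777  0.1823378 ] 0.5699824148143257 0.19335520340499224
hinge front px [[301.9 185.5]
 [288.9 195.1]
 [303.2 159.5]]
160  66  69  90  82  77  80 103  88  71  68  64  65  78  85 100  77  93  91  95 100 115 154 148 102  93  90  80  80  80  80  79  79  80  80  82  81  80  80  82  80  82  81
161  62  64  74  64  86 105 103  94  94  76  61  61  73  86 109  83 116 104  75 112 147 156 139 104  86  82  77  78  79  79  78  78  77  78  79  79  77  80  80  81  81  79
162  88  87 102  71  85 102  91  85  
[... 9582 characters left out ...]
 185 187 190
218  51  45  42  50  74  92  96  93  93  93  89  84  78 119 174 187 181 176 173 172 171 172 174 176 180 184 185 185 185 185 184 184 183 183 184 184 184 184 185 185 190 192
219  46  45  51  73  92  95  93  93  92  89  81 124 142 173 187 183 183 181 180 179 179 179 180 179 181 182 184 184 184 184 183 182 181 181 181 182 182 183 183 185 191 194
220  53  68  79  90  93  92  91  89  88  81 121 178 192 185 181 182 183 183 185 185 184 184 182 182 183 183 183 186 185 186 183 181 180 181 182 182 182 182 184 188 191 195
221  71  83  89  87  89  89  87  85  79 119 176 190 186 183 181 181 183 182 183 185 185 184 183 182 181 182 185 187 188 187 186 184 184 183 184 183 183 184 187 189 192 195
```

Run:
```python
from h import *
ms=eyes.camera_model("side"); mw=eyes.camera_model("wrist"); o1=np.load("o1.npy",allow_pickle=True).item()
def A(q): return np.round([*q,np.arctan2(q[2]-.078,q[1]+.1),np.hypot(q[2]-.078,q[1]+.1)],4)
b1=(287,179);
for b2 in((245.3,233.2),(244.5,233)):
    r=[ray(ms,b1),ray(mw,b2,o1)]; P=tri(r); print(A(own(P)),np.linalg.norm(np.cross(P-r[0][0],r[0][1])))
a,d=ray(ms,b1)
for x in(-.097,-.103,-.110): print(x,A(own(a+d*((x-own(a)[0])/(d@ox)))))
for th_ in(.45,.5,.55,.6,.65,.7,.75,.8):
  for rr in(.107,.118): print(th_,rr,proj(ms,[wld([-.10,-.1+rr*np.cos(th_),.078+rr*np.sin(th_)])])[0].round(1),end=" ")
  print()
a,d=ray(ms,(287.5,195)); print("pointer",A(own(a+d*((-.103-own(a)[0])/(d@ox)))))
im=cv2.imread("pics/d12.png")
for y in range(172,190): print(y,[tuple(int(v) for v in im[y,x][::-1]) for x in range(284,293)])
im=cv2.imread("pics/w1.png"); g=cv2.cvtColor(im,6)
for y in range(215,250): print(y,g[y,236:256])
```

```text
[-0.0923  0.0111  0.1425  0.526   0.1284] 0.0007189127404865289
[-0.0933  0.0121  0.1432  0.5268  0.1297] 0.0011662648086917674
-0.097 [-0.097   0.0217  0.147   0.5158  0.1399]
-0.103 [-0.103   0.0334  0.1525  0.509   0.1528]
-0.11 [-0.11    0.0471  0.1588  0.5023  0.1678]
0.45 0.107 [290.8 182.6] 0.45 0.118 [289.5 182.3] 
0.5 0.107 [291.1 181.2] 0.5 0.118 [289.9 180.7] 
0.55 0.107 [291.5 179.8] 0.55 0.118 [290.4 179.2] 
0.6 0.107 [291.9 178.4] 0.6 0.118 [290.8 177.6] 
0.65 0.107 [292.4 177. ] 0.65 0.118 [291.3 176.1] 
0.7 0.107 [292.8 175.7] 0.7 0.118 [291.8 174.6] 
0.75 0.107 [293.3 174.4] 0.75 0.118 [292.4 173.2] 
0.8 0.107 [293.8 173.1] 0.8 0.118 [293.  171.7] 
pointer [-0.103   0.0245  0.0859  0.0633  0.1248]
172 [(81, 60, 37), (72, 54, 33), (72, 51, 29), (73, 62, 51), (81, 83, 85), (84, 89, 93), (72, 75, 78), (40, 43, 45), (194, 197, 192)]
173 [(84, 64, 39), (72, 54, 32), (76, 56, 34), (80, 74, 68), (82, 85, 89), (83, 87, 90), (48, 50, 53), (137, 139, 136), (221, 223, 218)]
174 [(84, 63, 39), (80, 59, 33), (81, 67, 53), (84, 84, 84), (84, 88, 93), (82, 85, 88), (51, 55, 58), (1
[... 4566 characters left out ...]
224]
242 [141 165 180 181 179 170 152 149 163 157 125  96  82  82  97 112 116 163
 211 225]
243 [155 171 182 184 184 171 149 140 154 142 117  96  82  79  93 102 120 166
 211 224]
244 [166 173 181 180 182 178 158 137 136 127 106  95  86  77  93 103 116 164
 212 226]
245 [173 179 181 178 181 179 160 142 141 135 111  98  82  80 106 119 126 165
 211 225]
246 [177 179 178 182 182 182 162 151 161 156 120  96  81  87 119 134 124 163
 208 225]
247 [178 178 182 180 179 178 161 150 167 158 126  95  87  85 117 137 126 162
 209 224]
248 [181 178 180 179 180 183 164 147 162 160 126 100  89  93 112 134 124 158
 208 225]
249 [175 177 184 182 183 177 165 144 148 146 125 100  89  84 106 119 119 159
 207 224]
```

Call:
play_rows --targets "0 0 -2 0 0 0.14; 0 0 -3 0 0 0.28; 0 0 -3 0 0 0.42; 0 0 -3 0 0 0.56; 0 0 -3 0 0 0.7; 0 0 -3 0 0 0.84; 0 0 -3 0 0 0.98; 0 0 -3 0 0 1.12"

```text
t: 19.0
tool_pos: [0.6037, 0.0538, 0.1858]
ee_rot: [3.106, 0.457, -0.01]
ft_force: [0.4, -0.3, -0.8]
grip_width: 0.033
gripper_force: 0.0
```

Call:
play_rows --targets "0 0 0 0 0 0.14; 0 0 0 0 0 0.28; 0 0 0 0 0 0.42; 0 0 0 0 0 0.45; 0 0 0 0 0 0.45"

```text
t: 19.5
tool_pos: [0.6045, 0.0546, 0.1867]
ee_rot: [3.131, -0.235, -0.005]
ft_force: [0.9, 0.2, 0.1]
grip_width: 0.0328
gripper_force: 0.0
```

Run:
```python
from h import *
o=get_obs(); print(o["t"],o["tool_pos"],o["qpos"].round(2),o["grip_width"]); P=wld([0,.102,.16]); print(P,to(P,-8.4))
```

```text
19.5 [0.60452515 0.05460037 0.186749  ] [-0.07  0.54 -0.1   1.54  0.06  1.06 -1.9 ] 0.032805943835253024
[ 0.58994006 -0.04660008  0.16      ] (array([ 0.08, 10.22,  2.7 ]), array([ 0.002,  0.003, -0.003]))
```

Call:
play_rows --targets "0 4 0 0 0 0; 0 8 0.5 0 0 0; 0.1 10.2 1.5 0 0 0; 0.1 10.2 4 0 0 0; 0.1 10.2 6 0 0 0; 0.1 10.2 8 0 0 0; 0.1 10.2 10 0 0 0; 0.1 10.2 10 0 0 0"

```text
t: 20.3
tool_pos: [0.5882, -0.0459, 0.0849]
ee_rot: [3.132, -0.235, -0.013]
ft_force: [-0.4, -0.3, 0.1]
grip_width: 0.0329
gripper_force: 0.0
```

Call:
play_rows --targets "0 0 0.8 0 0 0; 0 0 1.6 0 0 0; 0 0 2.1 0 0 0; 0 0 2.1 0 0 0"

```text
t: 20.7
tool_pos: [0.5909, -0.0456, 0.0667]
ee_rot: [3.133, -0.237, -0.002]
ft_force: [-0.4, 0.4, 0.8]
grip_width: 0.0326
gripper_force: 0.0
```

Call:
play_rows --targets "0 0 0 0 0 0; 0 0 0 0 0 0; 0 0 0 0 0 0; 0 0 0 0 0 0; 0 0 0 0 0 0" --gripper -1 --grip_force 35

```text
t: 21.2
tool_pos: [0.5913, -0.0482, 0.0674]
ee_rot: [3.13, -0.239, 0.0]
ft_force: [-0.6, -4.2, 0.4]
grip_width: 0.0091
gripper_force: 35.0
```

Call:
play_rows --targets "0 0.15 -0.65 0 0 0; 0 0.33 -1.3 0 0 0; 0 0.52 -1.95 0 0 0; 0 0.74 -2.58 0 0 0; 0 0.98 -3.21 0 0 0; 0 1.24 -3.83 0 0 0; 0 1.51 -4.44 0 0 0; 0 1.81 -5.04 0 0 0"

```text
t: 22.0
tool_pos: [0.5887, -0.0648, 0.1168]
ee_rot: [3.131, -0.239, -0.0]
ft_force: [2.8, -4.9, -7.5]
grip_width: 0.0087
gripper_force: 35.0
```

Run:
```python
from h import *
o=get_obs(); print(o["t"],o["tool_pos"],own(o["tool_pos"]),o["ft_force"],o["grip_width"],o["gripper_force"],o["ee_rot"])
```

```text
22.0 [ 0.58865783 -0.06484734  0.11681923] [0.0014043  0.08376172 0.11681923] [ 2.77537473 -4.87529662 -7.54040041] 0.008668227933577494 34.978283643722534 [ 3.13148844e+00 -2.38672088e-01 -3.86882239e-05]
```

Call:
play_rows --targets "0 0.32 -0.6 0 0 0; 0 0.65 -1.18 0 0 0; 0 1.01 -1.75 0 0 0; 0 1.38 -2.31 0 0 0; 0 1.77 -2.86 0 0 0; 0 2.18 -3.39 0 0 0; 0 2.61 -3.91 0 0 0; 0 3.05 -4.42 0 0 0"

```text
t: 22.8
tool_pos: [0.5844, -0.0935, 0.1616]
ee_rot: [-3.132, 0.236, -0.001]
ft_force: [4.1, -3.3, -9.4]
grip_width: 0.009
gripper_force: 35.0
```

Call:
play_rows --targets "0 0 0 0 0 0; 0 0 0 0 0 0; 0 0 0 0 0 0"

```text
t: 23.1
tool_pos: [0.5844, -0.0934, 0.1615]
ee_rot: [-3.132, 0.236, -0.001]
ft_force: [4.0, -3.2, -7.8]
grip_width: 0.0091
gripper_force: 35.0
```

Run:
```python
from h import *
o,im=shot("side","d13"); w=shot("wrist","w13"); print(o["t"],o["tool_pos"],own(o["tool_pos"]),o["ft_force"],o["grip_width"],o["gripper_force"])
ms=eyes.camera_model("side")
print("pred pointer tip",[proj(ms,[wld([-.103,-.1+.106*np.cos(t),.078+.106*np.sin(t)])])[0].round(1).tolist() for t in(.4,.45,.5,.55,.6)])
g=cv2.cvtColor(im,7); print("cols",list(range(280,308)))
for y in range(168,200): print(y," ".join(f"{v:3d}" for v in g[y,280:308]))
```

```text
23.1 [ 0.58443593 -0.09342217  0.16153225] [0.00141332 0.05487669 0.16153225] [ 4.04020407 -3.21671332 -7.80526185] 0.009070362819689174 34.97981071472168
pred pointer tip [[291.3, 184.2], [291.6, 182.8], [291.9, 181.4], [292.3, 180.0], [292.7, 178.6]]
cols [280, 281, 282, 283, 284, 285, 286, 287, 288, 289, 290, 291, 292, 293, 294, 295, 296, 297, 298, 299, 300, 301, 302, 303, 304, 305, 306, 307]
168 108 103 117 133 103  85 114 111  81  70  81  87  82  67 198 239 229 226 225 225 225 225 225 225 225 225 225 226
169  64  83 129 115  96  85  96  78  53  78  88  85  59 146 221 231 226 225 225 225 225 225 225 225 225 225 225 225
170  66  88 105  89  81  73  68  62  67  84  88  84  49 192 238 228 225 225 225 225 225 225 225 225 225 225 225 225
171  73  61  72  76  67  59  63  54  71  88  85  60 140 220 232 226 225 225 225 225 225 225 225 225 225 225 225 225
172  77  61  74  77  64  56  55  57  79  88  73  42 194 238 228 225 225 225 225 225 225 225 225 225 225 225 225 225
173  79  71  78  75  67  56  56  71  83  86  49 138 220 232 226 225 225 225 225 225 225 225 225 225 225 225 225 226
174  
[... 2310 characters left out ...]
 209
194  46  55  60  82  92  83  67  49  41  56  80  99  95  87  75  87 153 197 201 194 193 191 187 183 185 206 217 214
195  55  58  58  81  92  82  69  43  67  85  89  90  87  79  54 105 187 205 197 195 194 193 191 188 173 177 206 217
196  61  49  53  81  91  90  88  78  97  95  85 100  88  60  34 129 195 203 197 196 196 194 192 190 188 173 177 206
197  49  43  56  82  90  89  90 100  97  91  82  87  70  42  30 128 193 201 198 197 196 195 193 191 189 186 172 177
198  46  45  56  81  91  89  89  92  83  78  66  47  43  43  31 125 192 201 197 196 196 195 193 192 191 189 186 172
199  47  45  57  82  91  91  83  85  68  54  50  46  48  44  32 123 192 203 198 196 195 195 194 194 192 190 188 187
```

Run:
```python
from h import *
ms=eyes.camera_model("side"); mw=eyes.camera_model("wrist"); mc=eyes.camera_model("scene"); o1=np.load("o1.npy",allow_pickle=True).item()
def A(P): q=own(P); return np.round([*q,np.arctan2(q[2]-.078,q[1]+.1),np.hypot(q[2]-.078,q[1]+.1)],4)
def cen(f,c,r=4):
    a=cv2.imread(f).astype(float); x0,y0=c; w=a[y0-r:y0+r+1,x0-r:x0+r+1]; s=np.clip(w[...,2]-w[...,0]-45,0,None); yy,xx=np.mgrid[y0-r:y0+r+1,x0-r:x0+r+1]; return (s*xx).sum()/s.sum(),(s*yy).sum()/s.sum(),s.sum()
b1=cen("pics/d12.png",(287,179),2); bw=cen("pics/w1.png",(245,233),4); print(b1,bw)
g=proj(mc,[wld([-.092,.011,.1425])])[0]; bc=cen("pics/scene0.png",tuple(g.round().astype(int)),4); print("scene pred",g,bc)
print(A(tri([ray(ms,b1[:2]),ray(mw,bw[:2],o1)])),A(tri([ray(ms,b1[:2]),ray(mw,bw[:2],o1),ray(mc,bc[:2])])))
im=cv2.imread("pics/d13.png")
for y in range(176,184): print(y,[tuple(int(v) for v in im[y,x][::-1]) for x in range(284,294)])
for p in((292,182),(294,183),(296,184),(291,181.4)):
    a,d=ray(ms,p); print(p,[A(a+d*((x-own(a)[0])/(d@ox))).tolist() for x in(-.09,-.10)])
```

```text
(np.float64(287.0204081632653), np.float64(179.39941690962098), np.float64(343.0)) (np.float64(244.9232127096205), np.float64(233.31950573698145), np.float64(1133.0))
scene pred [301.59065906 175.47926667] (np.float64(302.54545454545456), np.float64(176.0), np.float64(33.0))
[-0.0931  0.0119  0.1414  0.5157  0.1286] [-0.0937  0.011   0.141   0.5161  0.1276]
176 [(90, 70, 47), (83, 61, 36), (89, 81, 72), (87, 91, 92), (82, 86, 90), (77, 81, 85), (51, 50, 50), (190, 192, 186), (234, 235, 231), (226, 228, 223)]
177 [(94, 85, 72), (81, 71, 58), (75, 75, 76), (79, 86, 92), (81, 86, 92), (64, 66, 69), (143, 143, 137), (219, 220, 215), (231, 232, 228), (225, 227, 223)]
178 [(60, 64, 64), (43, 49, 52), (54, 54, 53), (84, 77, 67), (87, 85, 79), (49, 47, 45), (200, 202, 197), (242, 245, 240), (230, 232, 228), (226, 228, 223)]
179 [(47, 50, 49), (19, 25, 30), (77, 58, 30), (115, 83, 33), (99, 78, 46), (72, 67, 61), (168, 170, 166), (231, 233, 228), (237, 238, 234), (232, 233, 229)]
180 [(51, 53, 52), (22, 27, 31), (85, 61, 27), (118, 82, 26), (85, 61, 25), (76, 74, 68), (102, 104, 101), (165, 1
[... 162 characters left out ...]
73, 74, 71), (111, 113, 109)]
182 [(72, 74, 74), (83, 86, 89), (80, 85, 90), (77, 82, 84), (77, 80, 81), (83, 86, 83), (80, 82, 78), (45, 47, 45), (26, 28, 28), (43, 43, 42)]
183 [(63, 66, 68), (80, 84, 87), (86, 90, 93), (86, 91, 94), (77, 79, 81), (90, 91, 87), (103, 104, 99), (81, 81, 79), (64, 64, 62), (52, 52, 51)]
(292, 182) [[-0.09, -0.0337, 0.1139, 0.4965, 0.0754], [-0.1, -0.0137, 0.1233, 0.4833, 0.0975]]
(294, 183) [[-0.09, -0.051, 0.1037, 0.4822, 0.0554], [-0.1, -0.0307, 0.1132, 0.4699, 0.0778]]
(296, 184) [[-0.09, -0.0685, 0.0932, 0.4506, 0.035], [-0.1, -0.048, 0.1029, 0.4467, 0.0577]]
(291, 181.4) [[-0.09, -0.0252, 0.1194, 0.5052, 0.0855], [-0.1, -0.0053, 0.1287, 0.4914, 0.1075]]
```

Call:
play_rows --targets "0 0.1 -0.2 0 0 0; 0 0.1 -0.2 0 0 0; 0 0.1 -0.2 0 0 0; 0 0.1 -0.2 0 0 0; 0 0.1 -0.2 0 0 0"

```text
t: 23.7
tool_pos: [0.5842, -0.0949, 0.1632]
ee_rot: [3.132, -0.237, 0.001]
ft_force: [4.8, -4.3, -9.1]
grip_width: 0.0088
gripper_force: 35.0
```

Run:
```python
from h import *
o=get_obs(); print(o["t"],own(o["tool_pos"]),o["ft_force"],np.abs(o["joint_vel"]).max())
# tray pull still home: bright pull pixels in side view vs prediction
o,im=shot("side","d14"); m=eyes.camera_model("side"); a=proj(m,[wld([-.03,.143,.036]),wld([.03,.143,.036])]); g=cv2.cvtColor(im,7); print(a)
for p in a: x=int(round(p[0])); y=int(round(p[1])); print(x,g[y-6:y+7,x])
print(sign_off())
```

```text
23.7 [0.00140765 0.05338178 0.16322711] [ 4.79438096 -4.30662891 -9.05844735] 0.0026476306439364578
[[253.48909047 214.64307428]
 [239.50531034 210.66822868]]
253 [ 60  58  57  45  99 192 173  56 101 166 190 188 196]
240 [ 48  75 168 190 111 193 213  67 102 181 206 203 210]
the job is handed in; nothing more can be done
None
```

I handed the job in at 23.7 s with the bobbin standing in the ring, the tray pushed to its hard stop, and the hood held steady at about 0.52 rad, against about 0.516 measured for the clip; no verdict came back.

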